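# Move the spice jars to the new rack, keeping their order

## Task

Move the four spice jars from the dark wooden rack to the empty light wooden rack, one jar to each compartment, keeping the order from left to right in which they stand now. Set every jar down upright on the floor of its compartment, without tipping one over or dropping one in from above.

Things in the scene. Friction and masses are not known exactly. Their poses are not given: they have to be found in the camera images.
- tall_jar: Tall slim round jar, white ceramic with a flat wooden lid: 34 mm diameter, 92 mm high, straight sides. Loose, upright at the start, stands on a round cork pad of the old rack; 0.11 to 0.22 kg. Origin: centre of its underside, z up.
- square_jar: Square jar, white ceramic with a flat square wooden lid: 40 x 40 mm, 84 mm high, sides along its x and y axes. Loose, upright at the start, stands on a round cork pad of the old rack; 0.11 to 0.22 kg. Origin: centre of its underside, z up.
- squat_jar: Squat round jar, white ceramic with a flat wooden lid: 46 mm diameter, 74 mm high, straight sides. Loose, upright at the start, stands on a round cork pad of the old rack; 0.11 to 0.22 kg. Origin: centre of its underside, z up.
- knob_jar: Round jar, white ceramic with a wooden lid that carries a ball knob: 42 mm diameter, straight sides to 74 mm, the 17 mm ball on top to 92 mm. Loose, upright at the start, stands on a round cork pad of the old rack; 0.11 to 0.22 kg. Origin: centre of its underside, z up.
- pad_a: Flat round cork pad, 56 mm diameter, 4 mm thick, fixed on the old rack. The tall jar stands on it at the start, and the pad stays behind: it marks where that jar stood in the row. The four pads look alike. Origin: centre of its underside, which is 12 mm above the counter.
- pad_b: Flat round cork pad, 56 mm diameter, 4 mm thick, fixed on the old rack. The square jar stands on it at the start, and the pad stays behind: it marks where that jar stood in the row. The four pads look alike. Origin: centre of its underside, which is 12 mm above the counter.
- pad_c: Flat round cork pad, 56 mm diameter, 4 mm thick, fixed on the old rack. The squat jar stands on it at the start, and the pad stays behind: it marks where that jar stood in the row. The four pads look alike. Origin: centre of its underside, which is 12 mm above the counter.
- pad_d: Flat round cork pad, 56 mm diameter, 4 mm thick, fixed on the old rack. The knobbed jar stands on it at the start, and the pad stays behind: it marks where that jar stood in the row. The four pads look alike. Origin: centre of its underside, which is 12 mm above the counter.
- old_rack: Rack that holds the jars at the start, left or right: dark plank, 76 (x) x 292 (y) mm, top at 12 mm, end cheeks 32 mm high, thin steel rails at x = +-34 mm, tops at 27 mm. Places at y = +102, +34, -34, -102 mm, x = 0; the jars stand 16 mm above the counter. Fixed. Origin: centre of its underside, on the counter; y points left along the row as the robot sees it (turned up to 0.15 rad).
- new_rack: Empty rack on the other side: light tray, 76 (x) x 278 (y) mm, four open compartments 64 x 63 mm inside, centres at y = +102, +34, -34, -102 mm, x = 0; floor at 6 mm, partitions 22, outer walls 24 mm high. Fixed. Origin and axes as for the old rack. Between the racks stand a glass, 84 mm high, near y = 0.02 m, and a tall cupboard upright, its face at x = 0.565 m, y = 0 to 0.07 m.
Not all that is in view belongs to the job. Leave any yellow look-alike of the knob_jar alone.

How it is judged:
By the outcome, as a careful person would: the job done as asked, in the order asked, and still so for the second after the job is handed in, with the robot touching nothing.
It also fails if it takes over 96 s, if anything falls off the work surface, if the arm or the gripper's body presses on something with over 40 N, if the wrist force passes 120 N, or if a joint passes its speed limit or range.

## Robot

A 7-joint arm with a two-finger parallel gripper is mounted at the origin on a cart in front of the work surface, level with it; the furniture and walls round the work are solid. World frame = base frame: x ahead of the robot, y to its left, z up, the work surface at z = 0. Lengths are in m, angles in rad, forces in N, time in s.
With the tool pointing down it reaches from about 0.425 to 0.875 m from the base axis. Payload 4.7 kg.
Tool frame: the origin (TCP) lies midway between the tips of the shut fingers; the grasp point (between the pads) lies 19 mm behind it; z points along the fingers, y is the direction in which the jaws open and shut (so a half turn about z gives the same grasp; the last joint's range is limited). The gripper opens to 87 mm and grips with 3 to 60 N. Pads are 19 mm wide; open, the fingers measure 117 mm over their backs; the gripper's body (75 mm by 190 mm) begins 51 mm behind the grasp point.
Start: joints at [-1.327, 0.321, -0.07, 1.45, 0.023, 1.371, -0.057], TCP at [0.148, 0.633, 0.195] pointing down, gripper open.
Joint ranges: [-2.86, 2.86], [-0.3, 2.09], [-1.38, 1.24], [0.06, 2.45], [-1.56, 4.7], [0.09, 2.05], [-2.69, 2.69]. Speed limits (rad/s): [2.57, 2.57, 3.14, 3.14, 3.14, 3.14, 3.14].

## Interface

Orientations are given as a rotation vector (axis times angle).
In Python, from cell import bot gives the robot as it stands.
- The arm moves only by the shell command python3 -m crank 'ROWS' [FORCE]. ROWS is JSON, a list of rows, each an object of numbers: "dx", "dy", "dz": the shift along the tool's x, y, z in mm; "ax", "ay", "az": the turn, a rotation vector about the tool's x, y, z in degrees; "fingers": the gripper command: -1 is fully open, 1 is shut, values between are in proportion. In form: [{"dx": .., "dy": .., "dz": .., "ax": .., "ay": .., "az": .., "fingers": ..}, ...]. A call has 1 to 8 rows; each row shifts and turns the pose as measured when the row begins, along the tool's axes as they then stand; what a row does not reach is not made up. A row lasts 1/12 s, in which the tool goes at most 41.7 mm and 7.16 degrees, less where a joint would pass 70% of its speed; a pose out of reach is approached as far as the arm can. A call with a gripper value outside its range is refused whole. The fingers move at their own pace and stop on an object; FORCE is the grip in N (left out, the last holds). Time passes only in rows, so rows that do not move let the fingers close. It gives the time, the measured TCP pose, the force and the opening at its end, in the units of the state.
- bot.get_obs(): the state, without advancing time (a new reading comes with each control period).
- bot.get_image(name): name is "scene" or "top"; returns (picture, depth): 420x560x3 uint8, red, green, blue; 420x560 float32, m along the optical axis (not along the pixel's ray), 0 where there is no reading.
- bot.camera_info(name): a dict with "camera_matrix" (3x3 intrinsics, pixels), "pose" (4x4, takes a point from camera to world coordinates). Camera axes: x right, y down, z forward; pixel columns grow to the right and rows downward; lengths in m; the calibration is good to about 2 mm. A picture is of the moment at which its call begins. camera_info takes no time and is no camera call.
- bot.hand_in(): hands the job in, once; it reports no verdict.
The state is a dict: "clock": time; "joint_pos": joint angles; "joint_vel": joint speeds; "joint_efforts": joint torques, N m; "position": TCP position; "tcp_rot": TCP orientation; "contact_force": force on the tool from outside, world axes, zero at the start; "wrist_torque": the same for the moment, N m; "opening": opening from 0.0 (shut) to 1.0 (fully open).
Only numpy, scipy, OpenCV 4.12 (cv2) and the standard library are available. Lean on these libraries where they do the work, as an engineer would, in place of code of your own. Each camera call takes 0.05 s, during which the arm holds its last target. There are 200 camera calls.

## Working session

There is one attempt and no reset: what is moved stays moved. The work goes in short steps, Python scripts to look and compute and a shell command to move; the robot and the scene stay as the last step left them, time stands still between calls to the robot, and variables do not carry over. Pictures are saved under pics/ and viewed, about 12 in all and at most 16, crops included, and the job is handed in when it is done.

```bash
mkdir -p pics; ls; python3 - <<'E'
from cell import bot
import cv2,numpy as np
o=bot.get_obs(); print(o['clock'],o['position'],o['tcp_rot'],o['opening'])
for n in('scene','top'):
    im,d=bot.get_image(n); cv2.imwrite(f'pics/{n}0.png',im[:,:,::-1]); np.save(f'pics/{n}0.npy',d)
    c=bot.camera_info(n); print(n,np.round(c['camera_matrix'],1).tolist(),np.round(c['pose'],3).tolist())
E
```

```text
pics
0.0 [0.14795567 0.63231426 0.19373777] [-3.60060520e-01 -3.12075963e+00  3.00873072e-03] 1.0016358814535153
scene [[446.5, 0.0, 283.1], [0.0, 446.5, 210.8], [0.0, 0.0, 1.0]] [[0.884, -0.304, 0.354, 0.002], [-0.467, -0.592, 0.657, -0.923], [0.01, -0.747, -0.665, 0.961], [0.0, 0.0, 0.0, 1.0]]
top [[411.7, 0.0, 278.5], [0.0, 411.7, 216.3], [0.0, 0.0, 1.0]] [[-0.015, -0.991, 0.13, 0.34], [-1.0, 0.014, -0.01, -0.025], [0.008, -0.13, -0.992, 1.31], [0.0, 0.0, 0.0, 1.0]]
```

View pics/scene0.png

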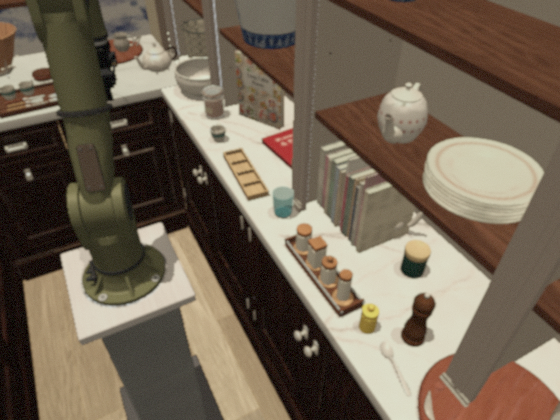

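View pics/top0.png

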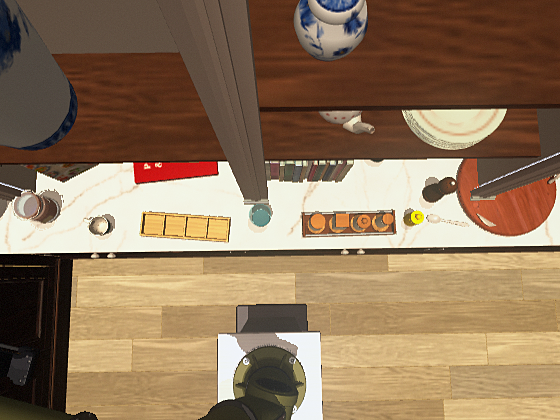

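The old rack is at top-image (350,223), on the robot's right. The new rack is at (186,227), with the glass at (261,214) and the upright between them. I'll enlarge the racks and use depth to find how far forward the shelf comes.

```bash
cat > h.py <<'E'
import numpy as np
from cell import bot
def pts(n,d):
    c=bot.camera_info(n);K=np.array(c['camera_matrix']);T=np.array(c['pose'])
    v,u=np.mgrid[:d.shape[0],:d.shape[1]]
    p=np.stack([(u-K[0,2])*d/K[0,0],(v-K[1,2])*d/K[1,1],d],-1)
    return p@T[:3,:3].T+T[:3,3]
def at_z(n,u,v,z):
    c=bot.camera_info(n);K=np.array(c['camera_matrix']);T=np.array(c['pose'])
    r=T[:3,:3]@np.array([(u-K[0,2])/K[0,0],(v-K[1,2])/K[1,1],1]);t=T[:3,3]
    return t+r*(z-t[2])/r[2]
def proj(n,p):
    c=bot.camera_info(n);K=np.array(c['camera_matrix']);T=np.array(c['pose'])
    q=K@(T[:3,:3].T@(np.asarray(p)-T[:3,3]));return q[:2]/q[2]
E
python3 - <<'E'
from h import *
import cv2
im=cv2.imread('pics/top0.png');d=np.load('pics/top0.npy');P=pts('top',d)
cv2.imwrite('pics/c1.png',np.vstack([cv2.resize(im[205:250,295:430],None,fx=5.8,fy=5.8,interpolation=cv2.INTER_CUBIC),cv2.resize(im[205:250,125:260],None,fx=5.8,fy=5.8,interpolation=cv2.INTER_CUBIC)]))
for (u,v) in [(350,150),(350,100),(420,150),(230,150),(255,190),(262,205),(262,214),(318,218),(342,218),(364,219),(386,219),(415,217),(445,185),(186,180),(300,160),(100,180)]: print((u,v),np.round(P[v,u],3))
# shelf/overhang: nearest x by height band at y range
m=(d>0)&(P[...,0]>0.38)&(abs(P[...,1])<0.5)
for z0 in np.arange(0.1,1.0,0.1):
    s=m&(P[...,2]>z0)&(P[...,2]<z0+.1)
    if s.sum(): 
        q=P[s]; print(round(z0,1),s.sum(),q.min(0).round(3),q.max(0).round(3))
E
```

```text
(350, 150) [ 0.627 -0.211  0.34 ]
(350, 100) [ 0.616 -0.153  0.662]
(420, 150) [ 0.625 -0.383  0.338]
(230, 150) [0.564 0.056 0.563]
(255, 190) [0.559 0.027 0.2  ]
(262, 205) [0.537 0.012 0.074]
(262, 214) [0.519 0.014 0.002]
(318, 218) [ 0.492 -0.155  0.093]
(342, 218) [ 0.49  -0.225  0.104]
(364, 219) [ 0.486 -0.29   0.105]
(386, 219) [ 0.485 -0.355  0.106]
(415, 217) [ 0.494 -0.452  0.073]
(445, 185) [ 0.575 -0.516  0.154]
(186, 180) [ 0.634  0.26  -0.003]
(300, 160) [ 0.607 -0.09   0.327]
(100, 180) [ 0.638  0.538 -0.003]
0.1 1094 [ 0.466 -0.375  0.1  ] [0.64  0.071 0.2  ]
0.2 657 [ 0.556 -0.241  0.2  ] [0.638 0.071 0.3  ]
0.3 26332 [ 0.556 -0.5    0.3  ] [0.89 0.5  0.4 ]
0.4 7257 [ 0.556 -0.5    0.4  ] [0.89 0.5  0.5 ]
0.5 4966 [ 0.556 -0.005  0.5  ] [0.889 0.5   0.6  ]
0.6 32842 [ 0.556 -0.5    0.6  ] [0.836 0.462 0.7  ]
0.7 5248 [ 0.556 -0.173  0.7  ] [0.773 0.404 0.8  ]
0.8 2562 [ 0.556 -0.004  0.8  ] [0.582 0.071 0.9  ]
0.9 4773 [ 0.556 -0.004  0.9  ] [0.583 0.072 1.   ]
```

View pics/c1.png

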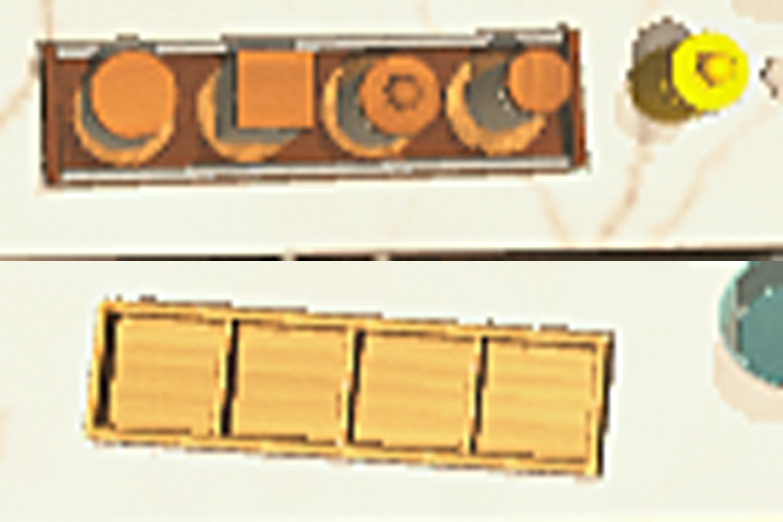

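Order from left to right: squat, square, knob, tall. Next I'll measure lid centres and rack poses from the crop corners and depth.

```bash
cat >> h.py <<'E'
def jars(n='top',d=None,zmin=.08,box=(.42,.56,-.41,-.1)):
    import cv2
    im,dd=bot.get_image(n); P=pts(n,dd)
    m=(P[...,2]>zmin)&(P[...,2]<.12)&(P[...,0]>box[0])&(P[...,0]<box[1])&(P[...,1]>box[2])&(P[...,1]<box[3])
    k,l,s,_=cv2.connectedComponentsWithStats(m.astype(np.uint8))
    for i in range(1,k):
        if s[i,4]>15:
            q=P[l==i]; r=cv2.minAreaRect((q[:,:2]*1000).astype(np.float32)); print(n,s[i,4],'mean',q.mean(0).round(4),'rect c',np.round(r[0],1),'size',np.round(r[1],1),'ang',round(r[2],1),'zmax',q[:,2].max().round(3))
E
python3 - <<'E'
from h import *
jars('top'); jars('scene')
cr=lambda x,y,ox:((x+.5)/5.8-.5+ox,(y+.5)/5.8-.5+205)
for name,ox,z,cs in [('new',125,.024,[(103,39),(612,72),(597,214),(90,178)]),('old',295,.030,[(40,43),(578,30),(585,168),(47,185)])]:
    w=np.array([at_z('top',*cr(x,y,ox),z) for x,y in cs]); print(w.round(4).tolist())
    c=w.mean(0); e=(w[0]+w[3]-w[1]-w[2])[:2]/2; f=(w[0]+w[1]-w[2]-w[3])[:2]/2; print(name,c.round(4),'len',np.hypot(*e).round(4),np.hypot(*f).round(4),'yaw',np.arctan2(-e[0],e[1]).round(4))
    n=e/np.hypot(*e)
    for y in(.102,.034,-.034,-.102): print('  place',(c[:2]+n*y).round(4))
P=np.vstack([pts(n,np.load(f'pics/{n}0.npy')).reshape(-1,3) for n in('top','scene')])
m=(P[:,0]>.53)&(P[:,0]<.64)&(P[:,2]>.06)
for y0 in np.arange(-.5,.5,.05):
    for a,b in((.06,.13),(.13,.3),(.3,.45)):
        q=P[m&(P[:,1]>y0)&(P[:,1]<y0+.05)&(P[:,2]>a)&(P[:,2]<b)]
        if len(q)>3: print(round(y0,2),a,b,len(q),'xmin',q[:,0].min().round(3),'zmin',q[:,2].min().round(3))
E
```

```text
top 187 mean [ 0.4835 -0.1537  0.0898] rect c [ 483.6 -153.9] size [44.4 43.6] ang 28.5 zmax 0.096
top 195 mean [ 0.4831 -0.2243  0.0986] rect c [ 483.5 -224.8] size [39.1 39. ] ang 88.4 zmax 0.106
top 155 mean [ 0.4805 -0.2903  0.0923] rect c [ 480.8 -290.8] size [40.2 39.5] ang 38.1 zmax 0.111
top 128 mean [ 0.484  -0.3564  0.1046] rect c [ 485.  -358.3] size [31.5 32.6] ang 25.4 zmax 0.114
scene 174 mean [ 0.4844 -0.1564  0.0886] rect c [ 485.3 -154.6] size [47.7 42.4] ang 60.8 zmax 0.093
scene 239 mean [ 0.4832 -0.2294  0.0961] rect c [ 485.7 -225.4] size [42.2 41. ] ang 89.8 zmax 0.103
scene 181 mean [ 0.4799 -0.2947  0.0914] rect c [ 482.7 -291.3] size [40.8 39.7] ang 41.3 zmax 0.109
scene 199 mean [ 0.4835 -0.3621  0.1008] rect c [ 487.1 -358.6] size [33.5 33.6] ang 10.2 zmax 0.112
[[0.5296, 0.3898, 0.024], [0.5077, 0.1139, 0.024], [0.4308, 0.122, 0.024], [0.4541, 0.3947, 0.024]]
new [0.4805 0.2551 0.024 ] len 0.2752 0.0765 yaw -0.0821
  place [0.4889 0.3568]
  place [0.4833 0.289 ]
  place [0.4778 0.2212]
  place [0.4722 0.1534]
[[0.5197, -0.1107, 0.03], [0.5228, -0.4032, 0.0
[... 870 characters left out ...]
.45 502 xmin 0.606 zmin 0.317
-0.05 0.06 0.13 338 xmin 0.53 zmin 0.06
-0.05 0.13 0.3 645 xmin 0.563 zmin 0.13
-0.05 0.3 0.45 812 xmin 0.564 zmin 0.301
-0.0 0.06 0.13 520 xmin 0.53 zmin 0.06
-0.0 0.13 0.3 1306 xmin 0.556 zmin 0.13
-0.0 0.3 0.45 1447 xmin 0.556 zmin 0.3
0.05 0.06 0.13 67 xmin 0.563 zmin 0.06
0.05 0.13 0.3 194 xmin 0.562 zmin 0.13
0.05 0.3 0.45 285 xmin 0.561 zmin 0.3
0.1 0.3 0.45 303 xmin 0.606 zmin 0.323
0.15 0.3 0.45 408 xmin 0.606 zmin 0.316
0.2 0.3 0.45 440 xmin 0.606 zmin 0.316
0.25 0.3 0.45 415 xmin 0.605 zmin 0.317
0.3 0.3 0.45 406 xmin 0.606 zmin 0.319
0.35 0.3 0.45 419 xmin 0.606 zmin 0.315
0.4 0.3 0.45 410 xmin 0.606 zmin 0.316
0.45 0.3 0.45 450 xmin 0.606 zmin 0.318
```

Measured positions:

| Item | x (m) | y (m) |
|---|---|---|
| Squat jar | .4835 | −.154 |
| Square jar | .484 | −.225 |
| Knob jar | .482 | −.291 |
| Tall jar | .485 | −.358 |

The shelf edge is at x = .606, above z = .317. I'll grip along world x and cross the upright at x ≈ .44. First I turn the tool 77°.

```bash
cat > s.py <<'E'
import sys
from h import *
from scipy.spatial.transform import Rotation as R
o=bot.get_obs(); p=np.array(o['position']); M=R.from_rotvec(o['tcp_rot'])
print('t',round(o['clock'],2),'p',(p*1000).round(1),'yaw',np.degrees(np.arctan2(M.as_matrix()[1,1],M.as_matrix()[0,1])).round(2),'F',np.round(o['contact_force'],1),'op',round(o['opening'],3))
if len(sys.argv)>4:
    x,y,z,yaw=map(float,sys.argv[1:5]); a=np.radians(yaw); c,s=np.cos(a),np.sin(a)
    T=np.array([[-s,c,0],[c,s,0],[0,0,-1]]).round(9)  # cols tool x,y,z: x=(-s,c) , y=(c,s)
    T=np.column_stack([[s*-1,c,0],[c,s,0],[0,0,-1]])
    print('tool d mm',(M.inv().apply(np.array([x,y,z])/1000-p)*1000).round(1),'turn deg',np.degrees((M.inv()*R.from_matrix(T)).as_rotvec()).round(2))
E
python3 -m crank '[{"az":7},{"az":7},{"az":7},{"az":7},{"az":7},{"az":7},{"az":7},{"az":7}]'; python3 -m crank '[{"az":7},{"az":7},{"az":7}]'; python3 s.py 440 150 190 0
```

```text
t 0.2 p [148.1 632.6 194.2] yaw 76.83 F [-0.5  0.2  0.9] op 1.001
tool d mm [-394.2 -403.3    4.7] turn deg [-5.000e-02  5.000e-02  7.683e+01]$[0]: bad value
$[0]: bad value
```

The rows probably need every key.

```bash
python3 -m crank '[{"dx":0,"dy":0,"dz":0,"ax":0,"ay":0,"az":7,"fingers":-1},{"dx":0,"dy":0,"dz":0,"ax":0,"ay":0,"az":7,"fingers":-1},{"dx":0,"dy":0,"dz":0,"ax":0,"ay":0,"az":7,"fingers":-1},{"dx":0,"dy":0,"dz":0,"ax":0,"ay":0,"az":7,"fingers":-1},{"dx":0,"dy":0,"dz":0,"ax":0,"ay":0,"az":7,"fingers":-1},{"dx":0,"dy":0,"dz":0,"ax":0,"ay":0,"az":7,"fingers":-1},{"dx":0,"dy":0,"dz":0,"ax":0,"ay":0,"az":7,"fingers":-1},{"dx":0,"dy":0,"dz":0,"ax":0,"ay":0,"az":7,"fingers":-1}]'; python3 s.py 440 150 190 0
```

```text
clock: 0.87
position: [0.1476, 0.6309, 0.1913]
tcp_rot: [1.812, 2.563, -0.009]
contact_force: [0.1, 0.6, 0.7]
opening: 1.0
t 0.87 p [147.6 630.9 191.3] yaw 19.48 F [0.1 0.6 0.7] op 1.0
tool d mm [-550.9  115.3    3.7] turn deg [-0.15  0.32 19.48]
```

```bash
python3 -m crank '[{"dx":0,"dy":0,"dz":0,"ax":0,"ay":0,"az":6.5,"fingers":-1},{"dx":0,"dy":0,"dz":0,"ax":0,"ay":0,"az":6.5,"fingers":-1},{"dx":0,"dy":0,"dz":0,"ax":0,"ay":0,"az":6.5,"fingers":-1},{"dx":-34,"dy":22,"dz":0,"ax":0,"ay":0,"az":0,"fingers":-1},{"dx":-34,"dy":22,"dz":0,"ax":0,"ay":0,"az":0,"fingers":-1},{"dx":-34,"dy":22,"dz":0,"ax":0,"ay":0,"az":0,"fingers":-1},{"dx":-34,"dy":22,"dz":0,"ax":0,"ay":0,"az":0,"fingers":-1},{"dx":-34,"dy":22,"dz":0,"ax":0,"ay":0,"az":0,"fingers":-1}]'|head -2; python3 -m crank '[{"dx":-34,"dy":22,"dz":0,"ax":0,"ay":0,"az":0,"fingers":-1},{"dx":-34,"dy":22,"dz":0,"ax":0,"ay":0,"az":0,"fingers":-1},{"dx":-34,"dy":22,"dz":0,"ax":0,"ay":0,"az":0,"fingers":-1},{"dx":-34,"dy":22,"dz":0,"ax":0,"ay":0,"az":0,"fingers":-1},{"dx":-34,"dy":22,"dz":0,"ax":0,"ay":0,"az":0,"fingers":-1}]'|head -2; python3 s.py 445 -100 190 0
```

```text
clock: 1.53
position: [0.2473, 0.4595, 0.1861]
clock: 1.95
position: [0.3574, 0.2823, 0.1864]
t 1.95 p [357.4 282.3 186.4] yaw -0.24 F [0.5 0.3 0.1] op 1.0
tool d mm [-382.    89.1   -1.2] turn deg [-0.45  0.46 -0.24]
```

```bash
python3 -m crank '[{"dx":-33,"dy":21,"dz":-1,"ax":0,"ay":0,"az":0,"fingers":-1},{"dx":-33,"dy":21,"dz":-1,"ax":0,"ay":0,"az":0,"fingers":-1},{"dx":-33,"dy":21,"dz":0,"ax":0,"ay":0,"az":0,"fingers":-1},{"dx":-33,"dy":21,"dz":0,"ax":0,"ay":0,"az":0,"fingers":-1},{"dx":-40,"dy":1,"dz":0,"ax":0,"ay":0,"az":0,"fingers":-1},{"dx":-40,"dy":1,"dz":0,"ax":0,"ay":0,"az":0,"fingers":-1},{"dx":-40,"dy":0,"dz":0,"ax":0,"ay":0,"az":0,"fingers":-1},{"dx":-40,"dy":0,"dz":0,"ax":0,"ay":0,"az":0,"fingers":-1}]'|head -2; python3 -m crank '[{"dx":-40,"dy":0,"dz":-1,"ax":0,"ay":0,"az":0,"fingers":-1},{"dx":-40,"dy":0,"dz":0,"ax":0,"ay":0,"az":0,"fingers":-1},{"dx":-35,"dy":15,"dz":0,"ax":0,"ay":0,"az":0,"fingers":-1}]'|head -2; python3 s.py 483.5 -154.5 150 0
```

```text
clock: 2.62
position: [0.4474, -0.0245, 0.1903]
clock: 2.87
position: [0.4585, -0.1456, 0.1918]
t 2.87 p [ 458.5 -145.6  191.8] yaw -0.41 F [ 0.5  0.3 -1.3] op 1.003
tool d mm [-8.7 25.1 41.7] turn deg [-0.13 -0.02 -0.41]
```

```bash
python3 -m crank '[{"dx":-9,"dy":25,"dz":20,"ax":0,"ay":0,"az":0,"fingers":-1},{"dx":0,"dy":0,"dz":30,"ax":0,"ay":0,"az":0,"fingers":-1},{"dx":0,"dy":0,"dz":5,"ax":0,"ay":0,"az":-0.4,"fingers":-1}]' 20|head -2; python3 s.py 483.5 -154.5 47 0; python3 - <<'E'
from h import *
import cv2
a=bot.get_image('scene')[0][150:340,230:420,::-1];b=bot.get_image('top')[0][180:260,280:440,::-1]
cv2.imwrite('pics/p1.png',np.hstack([cv2.resize(a,(400,400),interpolation=2),cv2.resize(b,(400,200),interpolation=2).repeat(1,0) if 0 else np.vstack([cv2.resize(b,(400,200),interpolation=2),np.zeros((200,400,3),np.uint8)])]))
E
```

```text
clock: 3.12
position: [0.4868, -0.1674, 0.1391]
t 3.12 p [ 486.8 -167.4  139.1] yaw -0.81 F [-1.1 -0.1 -0.4] op 1.0
tool d mm [13.3 -4.3 92. ] turn deg [ 0.48  0.28 -0.81]
```

View pics/p1.png

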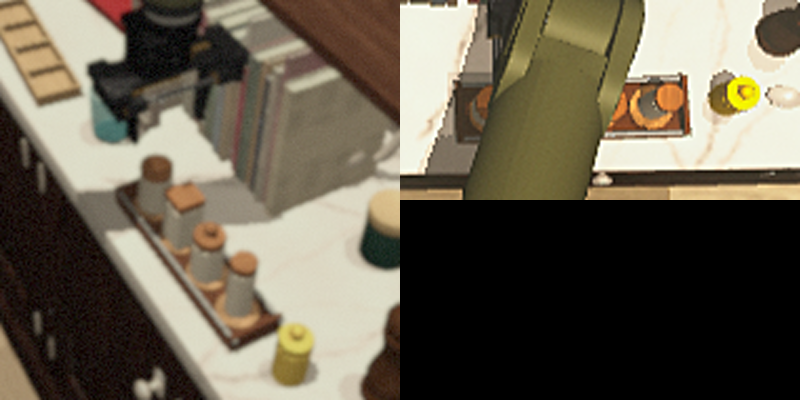

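The gripper is above the squat jar (crop 155,180), with the jaws across the row. I'll centre it, go down and check before closing.

```bash
python3 -m crank '[{"dx":13,"dy":-4,"dz":0,"ax":0.5,"ay":0.3,"az":-0.8,"fingers":-1},{"dx":0,"dy":0,"dz":20,"ax":0,"ay":0,"az":0,"fingers":-1},{"dx":0,"dy":0,"dz":0,"ax":0,"ay":0,"az":0,"fingers":-1}]' |head -2; python3 s.py 483.5 -154.5 47 0; 
```

```text
clock: 3.47
position: [0.4859, -0.148, 0.1248]
t 3.47 p [ 485.9 -148.   124.8] yaw 0.49 F [-0.8  0.1 -0.1] op 1.004
tool d mm [-7.  -2.9 77.7] turn deg [ 0.35 -0.39  0.49]
```

```bash
python3 -m crank '[{"dx":-6,"dy":-2,"dz":20,"ax":0,"ay":0,"az":0,"fingers":-1},{"dx":0,"dy":0,"dz":20,"ax":0,"ay":0,"az":0,"fingers":-1},{"dx":0,"dy":0,"dz":0,"ax":0,"ay":0,"az":0,"fingers":-1},{"dx":0,"dy":0,"dz":0,"ax":0,"ay":0,"az":0,"fingers":-1}]' |head -2; python3 s.py 483.5 -154.5 47 0; 
```

```text
clock: 3.8
position: [0.4883, -0.1461, 0.0907]
t 3.8 p [ 488.3 -146.1   90.7] yaw 1.13 F [ 0.5 -0.  -0.1] op 1.0
tool d mm [-9.  -5.6 43.5] turn deg [ 0.85 -0.91  1.13]
```

```bash
python3 -m crank '[{"dx":-9,"dy":-5,"dz":0,"ax":0.8,"ay":-0.9,"az":1.1,"fingers":-1}]' |head -2; python3 s.py 483.5 -154.5 47 0;python3 -m crank '[{"dx":0,"dy":0,"dz":0,"ax":0,"ay":0,"az":0,"fingers":-1}]' |head -2; python3 s.py 483.5 -154.5 47 0; 
```

```text
clock: 3.88
position: [0.4842, -0.1535, 0.092]
t 3.88 p [ 484.2 -153.5   92. ] yaw 0.14 F [-0.  -0.  -0.9] op 1.002
tool d mm [-1.1 -0.8 45. ] turn deg [ 0.12 -0.11  0.14]
clock: 3.97
position: [0.4846, -0.1543, 0.0936]
t 3.97 p [ 484.6 -154.3   93.6] yaw 0.09 F [ 0.7 -0.9  0.3] op 1.003
tool d mm [-0.3 -1.3 46.6] turn deg [ 0.17 -0.06  0.09]
```

```bash
python3 -m crank '[{"dx":-1,"dy":-1,"dz":16,"ax":0,"ay":0,"az":0,"fingers":-1},{"dx":-1,"dy":-1,"dz":16,"ax":0,"ay":0,"az":0,"fingers":-1},{"dx":-1,"dy":-1,"dz":12,"ax":0,"ay":0,"az":0,"fingers":-1},{"dx":0,"dy":0,"dz":2,"ax":0,"ay":0,"az":0,"fingers":-1}]' |head -2; python3 s.py 483.5 -154.5 47 0
```

```text
clock: 4.3
position: [0.4871, -0.1571, 0.0523]
t 4.3 p [ 487.1 -157.1   52.3] yaw 0.18 F [ 0.3  0.8 -1. ] op 1.002
tool d mm [ 2.6 -3.6  5.3] turn deg [ 0.78 -0.15  0.18]
```

```bash
python3 -m crank '[{"dx":2.5,"dy":-3.5,"dz":5,"ax":0.7,"ay":0,"az":0,"fingers":-1},{"dx":0,"dy":0,"dz":0,"ax":0,"ay":0,"az":0,"fingers":0.2},{"dx":0,"dy":0,"dz":0,"ax":0,"ay":0,"az":0,"fingers":1},{"dx":0,"dy":0,"dz":0,"ax":0,"ay":0,"az":0,"fingers":1},{"dx":0,"dy":0,"dz":0,"ax":0,"ay":0,"az":0,"fingers":1},{"dx":0,"dy":0,"dz":0,"ax":0,"ay":0,"az":0,"fingers":1},{"dx":0,"dy":0,"dz":0,"ax":0,"ay":0,"az":0,"fingers":1}]' 20; python3 s.py 483.5 -154.5 47 0
```

```text
clock: 4.88
position: [0.4853, -0.1546, 0.0496]
tcp_rot: [2.217, 2.225, 0.006]
contact_force: [0.4, 0.4, 0.1]
opening: 0.629
t 4.88 p [ 485.3 -154.6   49.6] yaw 0.18 F [0.4 0.4 0.1] op 0.629
tool d mm [ 0.1 -1.8  2.6] turn deg [ 0.18 -0.13  0.18]
```

```bash
python3 -m crank '[{"dx":0,"dy":0,"dz":0,"ax":0,"ay":0,"az":0,"fingers":1},{"dx":0,"dy":0,"dz":0,"ax":0,"ay":0,"az":0,"fingers":1},{"dx":0,"dy":0,"dz":0,"ax":0,"ay":0,"az":0,"fingers":1}]' ; python3 -m crank '[{"dx":0,"dy":0,"dz":0,"ax":0,"ay":0,"az":0,"fingers":1}]'; python3 s.py 483.5 -154.5 47 0
```

```text
clock: 5.13
position: [0.4855, -0.1546, 0.0499]
tcp_rot: [2.217, 2.224, 0.007]
contact_force: [0.3, -1.1, -0.4]
opening: 0.519
clock: 5.22
position: [0.4856, -0.1546, 0.0499]
tcp_rot: [2.217, 2.224, 0.007]
contact_force: [1.3, -0.2, -0.0]
opening: 0.521
t 5.22 p [ 485.6 -154.6   49.9] yaw 0.18 F [ 1.3 -0.2 -0. ] op 0.521
tool d mm [ 0.1 -2.1  2.9] turn deg [ 0.23 -0.14  0.18]
```

Gripped at an opening of .52 (45 mm). Now I'll lift, pull back and cross.

```bash
python3 -m crank '[{"dx":0,"dy":0,"dz":-10,"ax":0,"ay":0,"az":0,"fingers":1},{"dx":0,"dy":0,"dz":-20,"ax":0,"ay":0,"az":0,"fingers":1},{"dx":0,"dy":0,"dz":-30,"ax":0,"ay":0,"az":0,"fingers":1},{"dx":0,"dy":0,"dz":-30,"ax":0,"ay":0,"az":0,"fingers":1},{"dx":0,"dy":-10,"dz":-25,"ax":0,"ay":0,"az":0,"fingers":1},{"dx":15,"dy":-15,"dz":-10,"ax":0,"ay":0,"az":0,"fingers":1},{"dx":25,"dy":-15,"dz":0,"ax":0,"ay":0,"az":0,"fingers":1}]'; python3 s.py 440 0 175 0
```

```text
clock: 5.8
position: [0.4429, -0.122, 0.1817]
tcp_rot: [2.232, 2.205, -0.009]
contact_force: [0.3, 0.9, -1.7]
opening: 0.522
t 5.8 p [ 442.9 -122.   181.7] yaw -0.71 F [ 0.3  0.9 -1.7] op 0.522
tool d mm [122.   -4.4   5.8] turn deg [-0.09  0.39 -0.71]
```

```bash
python3 -m crank '[{"dx":32,"dy":0,"dz":1,"ax":0,"ay":0,"az":0,"fingers":1},{"dx":38,"dy":0,"dz":0,"ax":0,"ay":0,"az":0,"fingers":1},{"dx":38,"dy":0,"dz":0,"ax":0,"ay":0,"az":0,"fingers":1},{"dx":38,"dy":0,"dz":0,"ax":0,"ay":0,"az":0,"fingers":1},{"dx":38,"dy":0,"dz":0,"ax":0,"ay":0,"az":0,"fingers":1},{"dx":38,"dy":0,"dz":0,"ax":0,"ay":0,"az":0,"fingers":1},{"dx":38,"dy":0,"dz":0,"ax":0,"ay":0,"az":0,"fingers":1},{"dx":38,"dy":0,"dz":0,"ax":0,"ay":0,"az":0,"fingers":1}]'; python3 s.py 489 357 120 -4.7
```

```text
clock: 6.47
position: [0.4473, 0.1799, 0.1896]
tcp_rot: [2.255, 2.184, 0.019]
contact_force: [1.0, -0.2, -1.0]
opening: 0.523
t 6.47 p [447.3 179.9 189.6] yaw -1.83 F [ 1.  -0.2 -1. ] op 0.523
tool d mm [177.8  35.3  71.2] turn deg [ 0.58 -0.42  2.87]
```

```bash
python3 -m crank '[{"dx":36,"dy":7,"dz":6,"ax":0,"ay":0,"az":1,"fingers":1},{"dx":36,"dy":7,"dz":6,"ax":0,"ay":0,"az":1,"fingers":1},{"dx":36,"dy":7,"dz":8,"ax":0,"ay":0,"az":0.5,"fingers":1},{"dx":36,"dy":7,"dz":10,"ax":0,"ay":0,"az":0,"fingers":1},{"dx":20,"dy":5,"dz":10,"ax":0,"ay":0,"az":0,"fingers":1},{"dx":8,"dy":2,"dz":10,"ax":0,"ay":0,"az":0,"fingers":1},{"dx":0,"dy":0,"dz":0,"ax":0,"ay":0,"az":0,"fingers":1}]'|head -2; python3 s.py 489 357 100 -4.7
```

```text
clock: 7.05
position: [0.4908, 0.3695, 0.1431]
t 7.05 p [490.8 369.5 143.1] yaw -3.74 F [-0.5  0.2 -3.2] op 0.518
tool d mm [-13.1  -1.6  43. ] turn deg [ 0.74 -0.65  0.97]
```

```bash
python3 -m crank '[{"dx":-13,"dy":-1.5,"dz":10,"ax":0.7,"ay":-0.6,"az":1,"fingers":1},{"dx":0,"dy":0,"dz":15,"ax":0,"ay":0,"az":0,"fingers":1},{"dx":0,"dy":0,"dz":15,"ax":0,"ay":0,"az":0,"fingers":1},{"dx":0,"dy":0,"dz":0,"ax":0,"ay":0,"az":0,"fingers":1},{"dx":0,"dy":0,"dz":0,"ax":0,"ay":0,"az":0,"fingers":1}]'|head -2; python3 s.py 489 357 40 -4.7;  python3 - <<'E'
from h import *
import cv2
a=bot.get_image('scene')[0][90:230,170:310,::-1];b=bot.get_image('top')[0][190:260,120:260,::-1]
cv2.imwrite('pics/p2.png',np.hstack([cv2.resize(a,(400,400),interpolation=2),np.vstack([cv2.resize(b,(400,200),interpolation=2),np.zeros((200,400,3),np.uint8)])]))
E
```

```text
clock: 7.47
position: [0.4889, 0.348, 0.1036]
t 7.47 p [488.9 348.  103.6] yaw -5.24 F [ 0.8  0.7 -0.5] op 0.518
tool d mm [ 9.3 -0.7 63.6] turn deg [-0.03  0.28 -0.54]
```

View pics/p2.png

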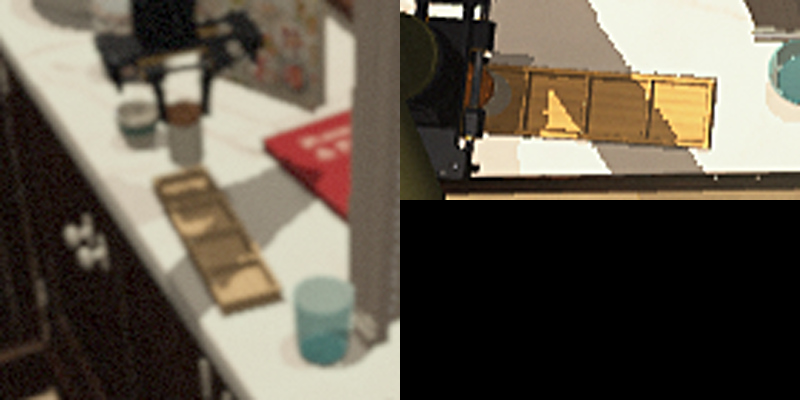

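The jar is upright (crop 185,135) above the far left compartment. I'll descend and correct sideways before it goes below the walls.

```bash
python3 -m crank '[{"dx":9,"dy":-1,"dz":10,"ax":0,"ay":0,"az":-0.5,"fingers":1},{"dx":0,"dy":0,"dz":12,"ax":0,"ay":0,"az":0,"fingers":1},{"dx":0,"dy":0,"dz":8,"ax":0,"ay":0,"az":0,"fingers":1},{"dx":0,"dy":0,"dz":0,"ax":0,"ay":0,"az":0,"fingers":1}]'|head -2; python3 s.py 489 357 40 -4.7
```

```text
clock: 7.9
position: [0.4906, 0.3591, 0.0748]
t 7.9 p [490.6 359.1  74.8] yaw -4.72 F [-0.5  0.6 -1.5] op 0.521
tool d mm [-2.3 -1.5 34.8] turn deg [ 0.18 -0.04 -0.02]
```

```bash
python3 -m crank '[{"dx":-2.3,"dy":-1.5,"dz":8,"ax":0,"ay":0,"az":0,"fingers":1},{"dx":0,"dy":0,"dz":10,"ax":0,"ay":0,"az":0,"fingers":1},{"dx":0,"dy":0,"dz":8,"ax":0,"ay":0,"az":0,"fingers":1},{"dx":0,"dy":0,"dz":3,"ax":0,"ay":0,"az":0,"fingers":1},{"dx":0,"dy":0,"dz":0,"ax":0,"ay":0,"az":0,"fingers":1}]'|head -2; python3 s.py 489 357 40 -4.7
```

```text
clock: 8.32
position: [0.488, 0.3562, 0.0412]
t 8.32 p [488.  356.2  41.2] yaw -4.7 F [-0.6  0.  -0.7] op 0.521
tool d mm [0.9 1.  1.2] turn deg [0.1  0.09 0.  ]
```

Lower in small steps until contact shows.

```bash
for i in 1 ; do python3 -m crank '[{"dx":0,"dy":0,"dz":1.5,"ax":0,"ay":0,"az":0,"fingers":1}]'|sed -n 2,4p; python3 -m crank '[{"dx":0,"dy":0,"dz":1,"ax":0,"ay":0,"az":0,"fingers":1}]'|sed -n 2,4p;  python3 -m crank '[{"dx":0,"dy":0,"dz":0.5,"ax":0,"ay":0,"az":0,"fingers":1}]'|sed -n 2,4p; done
```

```text
position: [0.4881, 0.356, 0.0398]
tcp_rot: [2.309, 2.127, -0.0]
contact_force: [-2.6, -3.3, 17.1]
position: [0.4882, 0.356, 0.0398]
tcp_rot: [2.309, 2.127, -0.001]
contact_force: [-3.9, -2.2, 10.2]
position: [0.4886, 0.3562, 0.0401]
tcp_rot: [2.31, 2.127, 0.001]
contact_force: [-0.3, -0.0, -1.5]
```

```bash
python3 -m crank '[{"dx":0,"dy":0,"dz":0.5,"ax":0,"ay":0,"az":0,"fingers":1},{"dx":0,"dy":0,"dz":0,"ax":0,"ay":0,"az":0,"fingers":-1},{"dx":0,"dy":0,"dz":0,"ax":0,"ay":0,"az":0,"fingers":-1},{"dx":0,"dy":0,"dz":0,"ax":0,"ay":0,"az":0,"fingers":-1},{"dx":0,"dy":0,"dz":0,"ax":0,"ay":0,"az":0,"fingers":-1},{"dx":0,"dy":0,"dz":-10,"ax":0,"ay":0,"az":0,"fingers":-1},{"dx":0,"dy":0,"dz":-25,"ax":0,"ay":0,"az":0,"fingers":-1},{"dx":0,"dy":0,"dz":-35,"ax":0,"ay":0,"az":0,"fingers":-1}]'; python3 s.py 440 150 170 0
```

```text
clock: 9.23
position: [0.4852, 0.3536, 0.1062]
tcp_rot: [2.309, 2.126, -0.016]
contact_force: [-0.4, -0.5, -0.6]
opening: 0.949
t 9.23 p [485.2 353.6 106.2] yaw -4.73 F [-0.4 -0.5 -0.6] op 0.949
tool d mm [-207.3  -28.5  -61.7] turn deg [-0.3   0.54 -4.73]
```

```bash
python3 -m crank '[{"dx":-20,"dy":-3,"dz":-25,"ax":0,"ay":0,"az":-0.7,"fingers":-1},{"dx":-35,"dy":-6,"dz":-15,"ax":0,"ay":0,"az":-0.7,"fingers":-1},{"dx":-38,"dy":-6,"dz":-10,"ax":0,"ay":0,"az":-0.7,"fingers":-1},{"dx":-38,"dy":-6,"dz":0,"ax":0,"ay":0,"az":-0.7,"fingers":-1},{"dx":-38,"dy":-4,"dz":0,"ax":0,"ay":0,"az":-0.7,"fingers":-1},{"dx":-38,"dy":0,"dz":0,"ax":0,"ay":0,"az":-0.7,"fingers":-1},{"dx":-38,"dy":0,"dz":0,"ax":0,"ay":0,"az":-0.5,"fingers":-1}]'|head -2; python3 s.py 440 -110 170 0
```

```text
clock: 9.82
position: [0.4549, 0.1154, 0.1725]
t 9.82 p [454.9 115.4 172.5] yaw 1.11 F [ 0.8 -0.3  0.4] op 0.999
tool d mm [-225.1  -19.3    0.5] turn deg [ 0.7  -0.46  1.12]
```

```bash
python3 -m crank '[{"dx":-30,"dy":-10,"dz":0,"ax":0.7,"ay":-0.4,"az":0.6,"fingers":-1},{"dx":-38,"dy":-5,"dz":0,"ax":0,"ay":0,"az":0,"fingers":-1},{"dx":-40,"dy":0,"dz":0,"ax":0,"ay":0,"az":0,"fingers":-1},{"dx":-40,"dy":0,"dz":0,"ax":0,"ay":0,"az":0,"fingers":-1},{"dx":-40,"dy":0,"dz":0,"ax":0,"ay":0,"az":0,"fingers":-1},{"dx":-40,"dy":3,"dz":0,"ax":0,"ay":0,"az":0,"fingers":-1},{"dx":-38,"dy":15,"dz":0,"ax":0,"ay":0,"az":0,"fingers":-1},{"dx":-30,"dy":15,"dz":0,"ax":0,"ay":0,"az":0,"fingers":-1}]'|head -2; python3 s.py 484 -225 120 0
```

```text
clock: 10.48
position: [0.4718, -0.1964, 0.1779]
t 10.48 p [ 471.8 -196.4  177.9] yaw 0.25 F [-0.2  0.3 -2.1] op 1.001
tool d mm [-29.8  11.1  57.4] turn deg [ 0.87 -1.15  0.25]
```

```bash
python3 -m crank '[{"dx":-20,"dy":9,"dz":10,"ax":0.8,"ay":-1,"az":0,"fingers":-1},{"dx":0,"dy":0,"dz":20,"ax":0,"ay":0,"az":0,"fingers":-1},{"dx":0,"dy":0,"dz":15,"ax":0,"ay":0,"az":0,"fingers":-1},{"dx":0,"dy":0,"dz":0,"ax":0,"ay":0,"az":0,"fingers":-1},{"dx":0,"dy":0,"dz":0,"ax":0,"ay":0,"az":0,"fingers":-1}]'|head -2; python3 s.py 484 -225 120 0; python3 - <<'E'
from h import *
jars('scene',box=(.42,.56,-.41,-.18)); jars('scene',box=(.42,.56,.32,.39),zmin=.06)
jars('top',box=(.42,.56,.32,.39),zmin=.06)
E
```

```text
clock: 10.9
position: [0.484, -0.231, 0.137]
t 10.9 p [ 484. -231.  137.] yaw -0.62 F [-0.5 -0.1  1. ] op 0.999
tool d mm [ 6.2 -0.2 17. ] turn deg [ 0.48  0.59 -0.62]
scene 242 mean [ 0.4829 -0.229   0.096 ] rect c [ 485.1 -225.2] size [45.  41.7] ang 86.9 zmax 0.103
scene 188 mean [ 0.4799 -0.2951  0.0909] rect c [ 483.2 -291.6] size [42.2 39.4] ang 35.5 zmax 0.111
scene 201 mean [ 0.4834 -0.3625  0.1005] rect c [ 487.  -358.7] size [33.9 33.9] ang 60.7 zmax 0.111
scene 119 mean [0.4877 0.3506 0.0747] rect c [490.3 354.7] size [49.1 42.5] ang 63.6 zmax 0.084
top 202 mean [0.4866 0.3545 0.0779] rect c [487.1 355.8] size [44.2 45.1] ang 15.3 zmax 0.087
```

```bash
python3 -m crank '[{"dx":6,"dy":0,"dz":10,"ax":0.4,"ay":0.6,"az":-0.9,"fingers":-1},{"dx":0,"dy":0,"dz":16,"ax":0,"ay":0,"az":0,"fingers":-1},{"dx":0,"dy":0,"dz":0,"ax":0,"ay":0,"az":0,"fingers":-1},{"dx":0,"dy":0,"dz":0,"ax":0,"ay":0,"az":0,"fingers":-1}]'|head -2; python3 s.py 484.5 -225 50 0.5
```

```text
clock: 11.38
position: [0.4887, -0.2217, 0.1159]
t 11.38 p [ 488.7 -221.7  115.9] yaw 0.69 F [0.2 0.7 0.3] op 1.001
tool d mm [-3.7 -5.1 65.8] turn deg [ 0.76 -0.37  0.19]
```

```bash
python3 -m crank '[{"dx":-3.5,"dy":-4,"dz":14,"ax":0.8,"ay":-0.4,"az":0,"fingers":-1},{"dx":-0.5,"dy":-1,"dz":15,"ax":0,"ay":0,"az":0,"fingers":-1},{"dx":-0.5,"dy":-1,"dz":15,"ax":0,"ay":0,"az":0,"fingers":-1},{"dx":0,"dy":-1,"dz":15,"ax":0,"ay":0,"az":0,"fingers":-1},{"dx":0,"dy":0,"dz":3,"ax":0,"ay":0,"az":0,"fingers":-1}]'|head -2; python3 s.py 484.5 -225 50 0.5
```

```text
clock: 11.8
position: [0.4878, -0.2254, 0.0597]
t 11.8 p [ 487.8 -225.4   59.7] yaw 0.95 F [-0.8  1.4  0.1] op 1.004
tool d mm [ 0.4 -3.4  9.6] turn deg [ 0.69 -0.06  0.45]
```

```bash
python3 -m crank '[{"dx":0,"dy":-3.5,"dz":10,"ax":0.7,"ay":0,"az":0.2,"fingers":-1},{"dx":0,"dy":0,"dz":0,"ax":0,"ay":0,"az":0,"fingers":1},{"dx":0,"dy":0,"dz":0,"ax":0,"ay":0,"az":0,"fingers":1},{"dx":0,"dy":0,"dz":0,"ax":0,"ay":0,"az":0,"fingers":1},{"dx":0,"dy":0,"dz":0,"ax":0,"ay":0,"az":0,"fingers":1},{"dx":0,"dy":0,"dz":0,"ax":0,"ay":0,"az":0,"fingers":1},{"dx":0,"dy":0,"dz":0,"ax":0,"ay":0,"az":0,"fingers":1},{"dx":0,"dy":0,"dz":0,"ax":0,"ay":0,"az":0,"fingers":1}]' 20|head -2;python3 s.py 484.5 -225 50 0.5; python3 -m crank '[{"dx":0,"dy":0,"dz":0,"ax":0,"ay":0,"az":0,"fingers":1},{"dx":0,"dy":0,"dz":0,"ax":0,"ay":0,"az":0,"fingers":1},{"dx":0,"dy":0,"dz":0,"ax":0,"ay":0,"az":0,"fingers":1},{"dx":0,"dy":0,"dz":0,"ax":0,"ay":0,"az":0,"fingers":1}]'|head -2;python3 s.py 484.5 -225 50 0.5
```

```text
clock: 12.47
position: [0.488, -0.2257, 0.0541]
t 12.47 p [ 488.  -225.7   54.1] yaw 0.82 F [-0.1 -0.   0.6] op 0.555
tool d mm [ 0.8 -3.5  4.1] turn deg [ 0.34 -0.04  0.32]
clock: 12.8
position: [0.4879, -0.2259, 0.0543]
t 12.8 p [ 487.9 -225.9   54.3] yaw 0.81 F [ 0.1 -0.6  0.3] op 0.459
tool d mm [ 0.9 -3.5  4.3] turn deg [ 0.36 -0.04  0.31]
```

```bash
python3 -m crank '[{"dx":0,"dy":0,"dz":-10,"ax":0,"ay":0,"az":0,"fingers":1},{"dx":0,"dy":0,"dz":-20,"ax":0,"ay":0,"az":0,"fingers":1},{"dx":0,"dy":0,"dz":-30,"ax":0,"ay":0,"az":0,"fingers":1},{"dx":0,"dy":0,"dz":-30,"ax":0,"ay":0,"az":0,"fingers":1},{"dx":5,"dy":-10,"dz":-22,"ax":0,"ay":0,"az":0,"fingers":1},{"dx":20,"dy":-15,"dz":-8,"ax":0,"ay":0,"az":0,"fingers":1},{"dx":30,"dy":-12,"dz":0,"ax":0,"ay":0,"az":0,"fingers":1},{"dx":36,"dy":-3,"dz":0,"ax":0,"ay":0,"az":0,"fingers":1}]'|sed -n 2,4p; python3 s.py 442 150 180 0
```

```text
position: [0.4421, -0.1449, 0.1801]
tcp_rot: [2.228, 2.208, -0.01]
contact_force: [1.0, 0.8, -4.3]
t 13.47 p [ 442.1 -144.9  180.1] yaw -0.51 F [ 1.   0.8 -4.3] op 0.458
tool d mm [294.9  -2.7  -2.2] turn deg [-0.04  0.45 -0.51]
```

```bash
python3 -m crank '[{"dx":38,"dy":0,"dz":0,"ax":0,"ay":0,"az":0,"fingers":1},{"dx":38,"dy":-1,"dz":0,"ax":0,"ay":0,"az":0,"fingers":1},{"dx":38,"dy":-1,"dz":0,"ax":0,"ay":0,"az":0,"fingers":1},{"dx":38,"dy":-1,"dz":0,"ax":0,"ay":0,"az":0,"fingers":1},{"dx":38,"dy":0,"dz":0,"ax":0,"ay":0,"az":0,"fingers":1},{"dx":38,"dy":0,"dz":0,"ax":0,"ay":0,"az":0,"fingers":1},{"dx":38,"dy":0,"dz":0,"ax":0,"ay":0,"az":0,"fingers":1},{"dx":38,"dy":0,"dz":0,"ax":0,"ay":0,"az":0,"fingers":1}]'|sed -n 2,4p; python3 s.py 483 288.5 110 -4.7
```

```text
position: [0.4398, 0.1678, 0.1859]
tcp_rot: [2.244, 2.197, 0.016]
contact_force: [1.1, 0.5, -1.6]
t 14.13 p [439.8 167.8 185.9] yaw -1.23 F [ 1.1  0.5 -1.6] op 0.458
tool d mm [121.1  40.1  77. ] turn deg [ 0.43 -0.38  3.47]
```

```bash
python3 -m crank '[{"dx":34,"dy":9,"dz":5,"ax":0,"ay":0,"az":1,"fingers":1},{"dx":34,"dy":9,"dz":5,"ax":0,"ay":0,"az":1,"fingers":1},{"dx":24,"dy":9,"dz":8,"ax":0,"ay":0,"az":1,"fingers":1},{"dx":12,"dy":6,"dz":8,"ax":0,"ay":0,"az":0,"fingers":1},{"dx":4,"dy":4,"dz":8,"ax":0,"ay":0,"az":0,"fingers":1},{"dx":0,"dy":0,"dz":0,"ax":0,"ay":0,"az":0,"fingers":1},{"dx":0,"dy":0,"dz":0,"ax":0,"ay":0,"az":0,"fingers":1}]'|head -2; python3 s.py 483 288.5 110 -4.7
```

```text
clock: 14.72
position: [0.4791, 0.2886, 0.1528]
t 14.72 p [479.1 288.6 152.8] yaw -3.65 F [-0.3 -0.4 -1.1] op 0.46
tool d mm [-0.2  3.6 42.8] turn deg [ 0.4  -0.39  1.06]
```

```bash
python3 -m crank '[{"dx":0,"dy":3,"dz":12,"ax":0.4,"ay":-0.4,"az":1,"fingers":1},{"dx":0,"dy":0,"dz":14,"ax":0,"ay":0,"az":0,"fingers":1},{"dx":0,"dy":0,"dz":14,"ax":0,"ay":0,"az":0,"fingers":1},{"dx":0,"dy":0,"dz":14,"ax":0,"ay":0,"az":0,"fingers":1},{"dx":0,"dy":0,"dz":12,"ax":0,"ay":0,"az":0,"fingers":1},{"dx":0,"dy":0,"dz":0,"ax":0,"ay":0,"az":0,"fingers":1},{"dx":0,"dy":0,"dz":0,"ax":0,"ay":0,"az":0,"fingers":1}]'|head -2; python3 s.py 483 288.5 45 -4.7
```

```text
clock: 15.3
position: [0.4839, 0.2783, 0.09]
t 15.3 p [483.9 278.3  90. ] yaw -5.44 F [ 0.1 -0.5 -1.5] op 0.462
tool d mm [ 9.9 -1.9 45. ] turn deg [ 0.09 -0.13 -0.74]
```

```bash
python3 -m crank '[{"dx":9,"dy":-2,"dz":8,"ax":0,"ay":0,"az":-0.6,"fingers":1},{"dx":1,"dy":0,"dz":8,"ax":0,"ay":0,"az":0,"fingers":1},{"dx":0,"dy":0,"dz":0,"ax":0,"ay":0,"az":0,"fingers":1},{"dx":0,"dy":0,"dz":0,"ax":0,"ay":0,"az":0,"fingers":1}]'|head -2; python3 s.py 483 288.5 45 -4.7
```

```text
clock: 15.63
position: [0.4841, 0.2899, 0.0754]
t 15.63 p [484.1 289.9  75.4] yaw -4.83 F [ 1.   0.6 -2. ] op 0.456
tool d mm [-1.7 -1.1 30.4] turn deg [ 0.24 -0.34 -0.13]
```

```bash
python3 -m crank '[{"dx":-1.5,"dy":-1,"dz":8,"ax":0.2,"ay":-0.3,"az":0,"fingers":1},{"dx":0,"dy":0,"dz":9,"ax":0,"ay":0,"az":0,"fingers":1},{"dx":0.5,"dy":0,"dz":8,"ax":0,"ay":0,"az":0,"fingers":1},{"dx":0,"dy":0,"dz":0,"ax":0,"ay":0,"az":0,"fingers":1},{"dx":0,"dy":0,"dz":0,"ax":0,"ay":0,"az":0,"fingers":1}]'|head -2; python3 s.py 483 288.5 44.3 -4.7
```

```text
clock: 16.05
position: [0.483, 0.2894, 0.0478]
t 16.05 p [483.  289.4  47.8] yaw -4.77 F [ 0.   0.7 -1.7] op 0.459
tool d mm [-0.9  0.1  3.5] turn deg [ 0.04  0.01 -0.07]
```

```bash
python3 -m crank '[{"dx":0,"dy":0,"dz":3,"ax":0,"ay":0,"az":0,"fingers":1}]'|sed -n 2,4p; python3 -m crank '[{"dx":0,"dy":0,"dz":1,"ax":0,"ay":0,"az":0,"fingers":1}]'|sed -n 2,4p;  python3 -m crank '[{"dx":0,"dy":0,"dz":0.7,"ax":0,"ay":0,"az":0,"fingers":1}]'|sed -n 2,4p
```

```text
position: [0.4832, 0.2894, 0.0448]
tcp_rot: [2.312, 2.126, 0.001]
contact_force: [-0.5, 0.1, -2.6]
position: [0.4831, 0.2893, 0.0443]
tcp_rot: [2.312, 2.127, -0.0]
contact_force: [-4.6, -2.1, 7.6]
position: [0.4831, 0.2893, 0.0443]
tcp_rot: [-2.312, -2.126, 0.0]
contact_force: [-3.1, -1.1, 4.7]
```

On the floor; release and rise.

```bash
python3 -m crank '[{"dx":0,"dy":0,"dz":0,"ax":0,"ay":0,"az":0,"fingers":-1},{"dx":0,"dy":0,"dz":0,"ax":0,"ay":0,"az":0,"fingers":-1},{"dx":0,"dy":0,"dz":0,"ax":0,"ay":0,"az":0,"fingers":-1},{"dx":0,"dy":0,"dz":0,"ax":0,"ay":0,"az":0,"fingers":-1},{"dx":0,"dy":0,"dz":-10,"ax":0,"ay":0,"az":0,"fingers":-1},{"dx":0,"dy":0,"dz":-25,"ax":0,"ay":0,"az":0,"fingers":-1},{"dx":0,"dy":0,"dz":-35,"ax":0,"ay":0,"az":0,"fingers":-1},{"dx":-10,"dy":-3,"dz":-30,"ax":0,"ay":0,"az":0,"fingers":-1}]'|head -2;python3 -m crank '[{"dx":-25,"dy":-8,"dz":-15,"ax":0,"ay":0,"az":-0.7,"fingers":-1},{"dx":-38,"dy":-8,"dz":-5,"ax":0,"ay":0,"az":-0.7,"fingers":-1},{"dx":-38,"dy":-8,"dz":0,"ax":0,"ay":0,"az":-0.7,"fingers":-1},{"dx":-38,"dy":-4,"dz":0,"ax":0,"ay":0,"az":-0.7,"fingers":-1}]'|head -2; python3 s.py 440 -110 175 0
```

```text
clock: 16.97
position: [0.4765, 0.2789, 0.1434]
clock: 17.3
position: [0.4447, 0.1477, 0.1755]
t 17.3 p [444.7 147.7 175.5] yaw -1.16 F [ 1.1 -0.3  0.6] op 0.998
tool d mm [-257.7    0.5   -0.6] turn deg [ 0.56 -0.24 -1.16]
```

```bash
python3 -m crank '[{"dx":-40,"dy":-1,"dz":0,"ax":0,"ay":0,"az":-0.7,"fingers":-1},{"dx":-40,"dy":0,"dz":0,"ax":0,"ay":0,"az":0,"fingers":-1},{"dx":-40,"dy":0,"dz":0,"ax":0,"ay":0,"az":0,"fingers":-1},{"dx":-40,"dy":0,"dz":0,"ax":0,"ay":0,"az":0,"fingers":-1},{"dx":-40,"dy":0,"dz":0,"ax":0,"ay":0,"az":0,"fingers":-1},{"dx":-40,"dy":0,"dz":0,"ax":0,"ay":0,"az":0,"fingers":-1},{"dx":-40,"dy":4,"dz":0,"ax":0,"ay":0,"az":0,"fingers":-1},{"dx":-40,"dy":8,"dz":0,"ax":0,"ay":0,"az":0,"fingers":-1}]'|head -2; python3 -m crank '[{"dx":-38,"dy":8,"dz":0,"ax":0,"ay":0,"az":0,"fingers":-1},{"dx":-30,"dy":5,"dz":0,"ax":0,"ay":0,"az":0,"fingers":-1},{"dx":-10,"dy":5,"dz":5,"ax":0,"ay":0,"az":0,"fingers":-1},{"dx":0,"dy":0,"dz":0,"ax":0,"ay":0,"az":0,"fingers":-1}]'|head -2; python3 s.py 481.5 -291 120 0.5
```

```text
clock: 17.97
position: [0.4511, -0.1845, 0.1793]
clock: 18.3
position: [0.4692, -0.2775, 0.1789]
t 18.3 p [ 469.2 -277.5  178.9] yaw -0.94 F [-0.7  0.3 -0.7] op 1.003
tool d mm [-14.3  10.3  59.1] turn deg [ 2.15 -0.93 -1.42]
```

```bash
python3 -m crank '[{"dx":-11,"dy":10,"dz":10,"ax":2,"ay":-0.9,"az":-1.4,"fingers":-1},{"dx":0,"dy":0,"dz":20,"ax":0,"ay":0,"az":0,"fingers":-1},{"dx":0,"dy":0,"dz":20,"ax":0,"ay":0,"az":0,"fingers":-1},{"dx":0,"dy":0,"dz":0,"ax":0,"ay":0,"az":0,"fingers":-1},{"dx":0,"dy":0,"dz":0,"ax":0,"ay":0,"az":0,"fingers":-1}]'|head -2; python3 s.py 481.5 -291 50 0.5
```

```text
clock: 18.72
position: [0.4808, -0.2882, 0.131]
t 18.72 p [ 480.8 -288.2  131. ] yaw 0.46 F [ 0.  -1.  -0.3] op 1.002
tool d mm [-2.8  0.5 81. ] turn deg [ 0.13 -0.01 -0.04]
```

```bash
python3 -m crank '[{"dx":-2.5,"dy":0,"dz":15,"ax":0,"ay":0,"az":0,"fingers":-1},{"dx":-0.5,"dy":-1,"dz":16,"ax":0,"ay":0,"az":0,"fingers":-1},{"dx":-0.5,"dy":-1,"dz":16,"ax":0,"ay":0,"az":0,"fingers":-1},{"dx":0,"dy":-1,"dz":14,"ax":0,"ay":0,"az":0,"fingers":-1},{"dx":0,"dy":0,"dz":5,"ax":0,"ay":0,"az":0,"fingers":-1},{"dx":0,"dy":0,"dz":0,"ax":0,"ay":0,"az":0,"fingers":-1}]'|head -2; python3 s.py 481.5 -291 48 0.5; python3 - <<'E'
from h import *
import cv2
a=bot.get_image('scene')[0][:,:,::-1]
cv2.imwrite('pics/p3.png',np.hstack([cv2.resize(a[200:320,270:390],(390,390),interpolation=2),cv2.resize(a[110:230,200:320],(390,390),interpolation=2)]))
E
```

```text
clock: 19.22
position: [0.4826, -0.2885, 0.0673]
t 19.22 p [ 482.6 -288.5   67.3] yaw 0.81 F [-0.5  0.4  0.7] op 1.0
tool d mm [-2.5 -1.4 19.3] turn deg [ 0.88 -0.24  0.31]
```

View pics/p3.png

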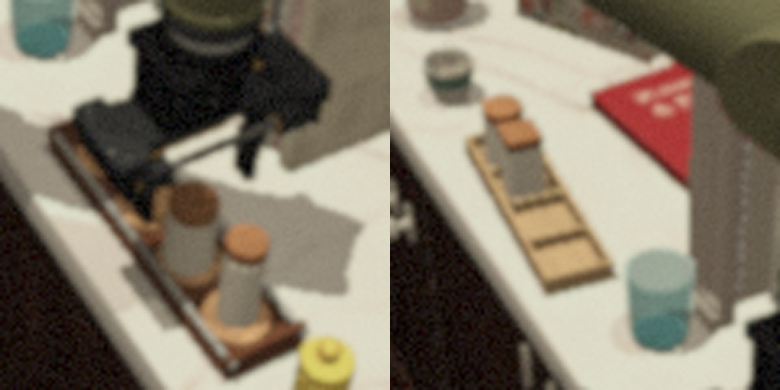

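The right half shows the squat and square jars standing in the two leftmost compartments. In the left half I'm not sure the jaws are centred on the knob jar, so I'll check by projection.

```bash
python3 - <<'E'
from h import *
f=lambda p:((proj('scene',p)-[270,200])*3.25).round()
print('tcp',f([.4826,-.2885,.0673]),'tips',f([.4826-.045,-.2885,.0673]),f([.4826+.045,-.2885,.0673]))
print('knob jar top',f([.4815,-.291,.09]),'tall top',f([.485,-.358,.108]))
E
```

```text
tcp [190. 214.] tips [143. 233.] [236. 195.]
knob jar top [193. 198.] tall top [245. 239.]
```

The jar lids project where expected, and the squat jar landed within 1 mm of the TCP, so calibration holds. I'll continue with the grasp.

```bash
python3 -m crank '[{"dx":-2.5,"dy":-1.5,"dz":8,"ax":0.8,"ay":-0.2,"az":0.3,"fingers":-1},{"dx":0,"dy":-1,"dz":9,"ax":0,"ay":0,"az":0,"fingers":-1},{"dx":0,"dy":0,"dz":3,"ax":0,"ay":0,"az":0,"fingers":-1},{"dx":0,"dy":0,"dz":1,"ax":0,"ay":0,"az":0,"fingers":-1}]'|head -2; python3 s.py 481.5 -291 50 0.5
```

```text
clock: 19.6
position: [0.4829, -0.292, 0.048]
t 19.6 p [ 482.9 -292.    48. ] yaw 0.55 F [-0.1 -0.5  0.6] op 0.998
tool d mm [ 1.  -1.4 -2. ] turn deg [0.35 0.05 0.05]
```

```bash
python3 -m crank '[{"dx":0.5,"dy":-1,"dz":-2,"ax":0.3,"ay":0,"az":0,"fingers":1},{"dx":0,"dy":0,"dz":0,"ax":0,"ay":0,"az":0,"fingers":1},{"dx":0,"dy":0,"dz":0,"ax":0,"ay":0,"az":0,"fingers":1},{"dx":0,"dy":0,"dz":0,"ax":0,"ay":0,"az":0,"fingers":1},{"dx":0,"dy":0,"dz":0,"ax":0,"ay":0,"az":0,"fingers":1},{"dx":0,"dy":0,"dz":0,"ax":0,"ay":0,"az":0,"fingers":1},{"dx":0,"dy":0,"dz":0,"ax":0,"ay":0,"az":0,"fingers":1},{"dx":0,"dy":0,"dz":0,"ax":0,"ay":0,"az":0,"fingers":1}]' 20|head -1; python3 -m crank '[{"dx":0,"dy":0,"dz":0,"ax":0,"ay":0,"az":0,"fingers":1},{"dx":0,"dy":0,"dz":0,"ax":0,"ay":0,"az":0,"fingers":1},{"dx":0,"dy":0,"dz":0,"ax":0,"ay":0,"az":0,"fingers":1},{"dx":0,"dy":0,"dz":0,"ax":0,"ay":0,"az":0,"fingers":1}]'|head -2;python3 s.py 481.5 -291 50 0.5
```

```text
clock: 20.27
clock: 20.6
position: [0.4824, -0.292, 0.051]
t 20.6 p [ 482.4 -292.    51. ] yaw 0.54 F [-0.3  0.1  0.2] op 0.473
tool d mm [ 1.  -0.9  0.9] turn deg [0.09 0.09 0.04]
```

```bash
python3 -m crank '[{"dx":0,"dy":0,"dz":-10,"ax":0,"ay":0,"az":0,"fingers":1},{"dx":0,"dy":0,"dz":-20,"ax":0,"ay":0,"az":0,"fingers":1},{"dx":0,"dy":0,"dz":-30,"ax":0,"ay":0,"az":0,"fingers":1},{"dx":0,"dy":0,"dz":-30,"ax":0,"ay":0,"az":0,"fingers":1},{"dx":5,"dy":-6,"dz":-22,"ax":0,"ay":0,"az":0,"fingers":1},{"dx":20,"dy":-10,"dz":-8,"ax":0,"ay":0,"az":0,"fingers":1},{"dx":34,"dy":-10,"dz":0,"ax":0,"ay":0,"az":0,"fingers":1},{"dx":38,"dy":-6,"dz":0,"ax":0,"ay":0,"az":0,"fingers":1}]'|sed -n 2,4p; python3 s.py 442 150 180 0
```

```text
position: [0.445, -0.2042, 0.1769]
tcp_rot: [2.232, 2.205, -0.022]
contact_force: [-0.3, 1.4, -2.2]
t 21.27 p [ 445.  -204.2  176.9] yaw -0.7 F [-0.3  1.4 -2.2] op 0.472
tool d mm [354.1  -7.3  -7.4] turn deg [-0.42  0.71 -0.7 ]
```

```bash
python3 -m crank '[{"dx":38,"dy":-1,"dz":-2,"ax":0,"ay":0,"az":0,"fingers":1},{"dx":38,"dy":-1,"dz":0,"ax":0,"ay":0,"az":0,"fingers":1},{"dx":38,"dy":-1,"dz":0,"ax":0,"ay":0,"az":0,"fingers":1},{"dx":38,"dy":-1,"dz":0,"ax":0,"ay":0,"az":0,"fingers":1},{"dx":38,"dy":0,"dz":0,"ax":0,"ay":0,"az":0,"fingers":1},{"dx":38,"dy":0,"dz":0,"ax":0,"ay":0,"az":0,"fingers":1},{"dx":38,"dy":0,"dz":0,"ax":0,"ay":0,"az":0,"fingers":1},{"dx":38,"dy":0,"dz":0,"ax":0,"ay":0,"az":0,"fingers":1}]'|sed -n 2,4p; python3 s.py 477.5 221 110 -4.7
```

```text
position: [0.4421, 0.1089, 0.1833]
tcp_rot: [-2.248, -2.195, -0.008]
contact_force: [0.4, 0.0, -1.3]
t 21.93 p [442.1 108.9 183.3] yaw -1.37 F [ 0.4  0.  -1.3] op 0.473
tool d mm [112.6  32.5  73.9] turn deg [ 0.19 -0.24  3.33]
```

```bash
python3 -m crank '[{"dx":34,"dy":6,"dz":4,"ax":0,"ay":0,"az":1,"fingers":1},{"dx":30,"dy":9,"dz":5,"ax":0,"ay":0,"az":1,"fingers":1},{"dx":22,"dy":9,"dz":8,"ax":0,"ay":0,"az":1,"fingers":1},{"dx":10,"dy":6,"dz":8,"ax":0,"ay":0,"az":0,"fingers":1},{"dx":4,"dy":3,"dz":8,"ax":0,"ay":0,"az":0,"fingers":1},{"dx":0,"dy":0,"dz":0,"ax":0,"ay":0,"az":0,"fingers":1},{"dx":0,"dy":0,"dz":0,"ax":0,"ay":0,"az":0,"fingers":1}]'|head -2; python3 s.py 477.5 221 110 -4.7
```

```text
clock: 22.52
position: [0.478, 0.2206, 0.1517]
t 22.52 p [478.  220.6 151.7] yaw -3.86 F [-0.5 -0.3 -1.7] op 0.474
tool d mm [ 0.1 -0.6 41.7] turn deg [ 0.19 -0.36  0.84]
```

```bash
python3 -m crank '[{"dx":1,"dy":0,"dz":12,"ax":0.2,"ay":-0.3,"az":0.8,"fingers":1},{"dx":1.5,"dy":0,"dz":14,"ax":0,"ay":0,"az":0,"fingers":1},{"dx":1.5,"dy":0,"dz":14,"ax":0,"ay":0,"az":0,"fingers":1},{"dx":1.5,"dy":0,"dz":14,"ax":0,"ay":0,"az":0,"fingers":1},{"dx":1.5,"dy":0,"dz":12,"ax":0,"ay":0,"az":0,"fingers":1},{"dx":0,"dy":0,"dz":6,"ax":0,"ay":0,"az":0,"fingers":1},{"dx":0,"dy":0,"dz":0,"ax":0,"ay":0,"az":0,"fingers":1}]'|head -2; python3 s.py 477.5 221 41 -4.7
```

```text
clock: 23.1
position: [0.4789, 0.2196, 0.0776]
t 23.1 p [478.9 219.6  77.6] yaw -5.63 F [ 0.3 -0.  -1.1] op 0.473
tool d mm [ 1.1 -1.6 36.6] turn deg [ 0.   -0.18 -0.93]
```

```bash
python3 -m crank '[{"dx":0.5,"dy":-1.5,"dz":8,"ax":0,"ay":0,"az":-0.8,"fingers":1},{"dx":0,"dy":0,"dz":9,"ax":0,"ay":0,"az":0,"fingers":1},{"dx":0.5,"dy":0,"dz":9,"ax":0,"ay":0,"az":0,"fingers":1},{"dx":0,"dy":0,"dz":5,"ax":0,"ay":0,"az":0,"fingers":1},{"dx":0,"dy":0,"dz":0,"ax":0,"ay":0,"az":0,"fingers":1},{"dx":0,"dy":0,"dz":0,"ax":0,"ay":0,"az":0,"fingers":1}]'|head -2; python3 s.py 477.5 221 41 -4.7
```

```text
clock: 23.6
position: [0.4783, 0.2196, 0.0451]
t 23.6 p [478.3 219.6  45.1] yaw -4.94 F [-0.5 -0.1 -1.3] op 0.479
tool d mm [ 1.3 -0.9  4.1] turn deg [ 0.09 -0.29 -0.24]
```

```bash
python3 -m crank '[{"dx":0.5,"dy":0,"dz":3,"ax":0,"ay":0,"az":0,"fingers":1},{"dx":0,"dy":0,"dz":0,"ax":0,"ay":0,"az":0,"fingers":1}]'|sed -n 2,4p; python3 -m crank '[{"dx":0,"dy":0,"dz":1.2,"ax":0,"ay":0,"az":0,"fingers":1}]'|sed -n 2,4p;  python3 -m crank '[{"dx":0,"dy":0,"dz":0.7,"ax":0,"ay":0,"az":0,"fingers":1}]'|sed -n 2,4p
```

```text
position: [0.4786, 0.2205, 0.0421]
tcp_rot: [-2.313, -2.122, -0.008]
contact_force: [0.3, 0.8, -1.6]
position: [0.4791, 0.2207, 0.0413]
tcp_rot: [-2.313, -2.123, -0.01]
contact_force: [-0.5, -0.4, -2.4]
position: [0.4792, 0.2211, 0.0409]
tcp_rot: [-2.313, -2.123, -0.011]
contact_force: [-1.4, 0.1, 2.1]
```

Contact begins at 40.9 mm, as expected. One small press, then release.

```bash
python3 -m crank '[{"dx":0,"dy":0,"dz":0.6,"ax":0,"ay":0,"az":0,"fingers":1}]'|sed -n 2,4p; python3 -m crank '[{"dx":0,"dy":0,"dz":0,"ax":0,"ay":0,"az":0,"fingers":-1},{"dx":0,"dy":0,"dz":0,"ax":0,"ay":0,"az":0,"fingers":-1},{"dx":0,"dy":0,"dz":0,"ax":0,"ay":0,"az":0,"fingers":-1},{"dx":0,"dy":0,"dz":0,"ax":0,"ay":0,"az":0,"fingers":-1},{"dx":0,"dy":0,"dz":-10,"ax":0,"ay":0,"az":0,"fingers":-1},{"dx":0,"dy":0,"dz":-25,"ax":0,"ay":0,"az":0,"fingers":-1},{"dx":0,"dy":0,"dz":-35,"ax":0,"ay":0,"az":0,"fingers":-1},{"dx":-5,"dy":-6,"dz":-30,"ax":0,"ay":0,"az":0,"fingers":-1}]'|head -2;python3 -m crank '[{"dx":-15,"dy":-10,"dz":-15,"ax":0,"ay":0,"az":-0.7,"fingers":-1},{"dx":-20,"dy":-10,"dz":-5,"ax":0,"ay":0,"az":-0.7,"fingers":-1},{"dx":-30,"dy":-5,"dz":0,"ax":0,"ay":0,"az":-0.7,"fingers":-1}]'|head -2; python3 s.py 440 -110 175 0
```

```text
position: [0.4793, 0.2215, 0.0408]
tcp_rot: [-2.313, -2.122, -0.011]
contact_force: [-1.5, -0.9, 4.7]
clock: 24.68
position: [0.4697, 0.2141, 0.14]
clock: 24.93
position: [0.444, 0.1563, 0.1701]
t 24.93 p [444.  156.3 170.1] yaw -2.39 F [-0.5  0.2 -0.5] op 0.998
tool d mm [-266.2    7.1   -6.6] turn deg [ 0.52 -0.38 -2.39]
```

```bash
python3 -m crank '[{"dx":-40,"dy":-1,"dz":-1,"ax":0,"ay":0,"az":-1,"fingers":-1},{"dx":-40,"dy":0,"dz":-1,"ax":0,"ay":0,"az":-1,"fingers":-1},{"dx":-40,"dy":0,"dz":0,"ax":0,"ay":0,"az":0,"fingers":-1},{"dx":-40,"dy":0,"dz":0,"ax":0,"ay":0,"az":0,"fingers":-1},{"dx":-40,"dy":0,"dz":0,"ax":0,"ay":0,"az":0,"fingers":-1},{"dx":-40,"dy":0,"dz":0,"ax":0,"ay":0,"az":0,"fingers":-1},{"dx":-40,"dy":2,"dz":0,"ax":0,"ay":0,"az":0,"fingers":-1},{"dx":-40,"dy":6,"dz":0,"ax":0,"ay":0,"az":0,"fingers":-1}]'|head -2; python3 -m crank '[{"dx":-40,"dy":8,"dz":0,"ax":0,"ay":0,"az":0,"fingers":-1},{"dx":-40,"dy":8,"dz":0,"ax":0,"ay":0,"az":0,"fingers":-1},{"dx":-38,"dy":8,"dz":0,"ax":0,"ay":0,"az":0,"fingers":-1},{"dx":-25,"dy":6,"dz":0,"ax":0,"ay":0,"az":0,"fingers":-1},{"dx":-10,"dy":0,"dz":0,"ax":0,"ay":0,"az":0,"fingers":-1},{"dx":0,"dy":0,"dz":0,"ax":0,"ay":0,"az":0,"fingers":-1}]'|head -2; python3 s.py 486 -358 130 0.5
```

```text
clock: 25.6
position: [0.4471, -0.1729, 0.176]
clock: 26.1
position: [0.4774, -0.3332, 0.1789]
t 26.1 p [ 477.4 -333.2  178.9] yaw -0.06 F [-1.   0.3 -0. ] op 0.997
tool d mm [-25.7   7.   48.8] turn deg [ 1.84 -0.98 -0.54]
```

```bash
python3 -m crank '[{"dx":-23,"dy":7,"dz":10,"ax":1.7,"ay":-0.9,"az":-0.5,"fingers":-1},{"dx":0,"dy":0,"dz":18,"ax":0,"ay":0,"az":0,"fingers":-1},{"dx":0,"dy":0,"dz":18,"ax":0,"ay":0,"az":0,"fingers":-1},{"dx":0,"dy":0,"dz":0,"ax":0,"ay":0,"az":0,"fingers":-1},{"dx":0,"dy":0,"dz":0,"ax":0,"ay":0,"az":0,"fingers":-1}]'|head -2; python3 s.py 486 -358 54 0.5; python3 -c "
from h import *
jars('scene',box=(.42,.56,-.41,-.3))"
```

```text
clock: 26.52
position: [0.4862, -0.3547, 0.1341]
t 26.52 p [ 486.2 -354.7  134.1] yaw 0.51 F [ 0.2 -0.3  0. ] op 1.001
tool d mm [-3.4 -0.5 80.1] turn deg [ 0.15 -0.13  0.01]
scene 200 mean [ 0.4835 -0.3624  0.1007] rect c [ 486.3 -358.7] size [33.9 32.9] ang 43.1 zmax 0.111
```

```bash
python3 -m crank '[{"dx":-3,"dy":0,"dz":15,"ax":0,"ay":0,"az":0,"fingers":-1},{"dx":-0.5,"dy":-1,"dz":16,"ax":0,"ay":0,"az":0,"fingers":-1},{"dx":-0.5,"dy":-1,"dz":16,"ax":0,"ay":0,"az":0,"fingers":-1},{"dx":-0.5,"dy":-1,"dz":14,"ax":0,"ay":0,"az":0,"fingers":-1},{"dx":0,"dy":0,"dz":5,"ax":0,"ay":0,"az":0,"fingers":-1},{"dx":0,"dy":0,"dz":0,"ax":0,"ay":0,"az":0,"fingers":-1}]'|head -2; python3 s.py 486 -358.5 52 0.5
```

```text
clock: 27.07
position: [0.4883, -0.3567, 0.0692]
t 27.07 p [ 488.3 -356.7   69.2] yaw 0.88 F [0.  0.1 0.4] op 1.002
tool d mm [-1.8 -2.5 17.2] turn deg [ 0.83 -0.17  0.38]
```

```bash
python3 -m crank '[{"dx":-1.8,"dy":-2.5,"dz":7,"ax":0.8,"ay":-0.2,"az":0.3,"fingers":-1},{"dx":0,"dy":-1,"dz":8,"ax":0,"ay":0,"az":0,"fingers":-1},{"dx":0,"dy":-0.5,"dz":0,"ax":0,"ay":0,"az":0,"fingers":1},{"dx":0,"dy":0,"dz":0,"ax":0,"ay":0,"az":0,"fingers":1},{"dx":0,"dy":0,"dz":0,"ax":0,"ay":0,"az":0,"fingers":1},{"dx":0,"dy":0,"dz":0,"ax":0,"ay":0,"az":0,"fingers":1},{"dx":0,"dy":0,"dz":0,"ax":0,"ay":0,"az":0,"fingers":1}]' 20|head -2; python3 s.py 486 -358.5 52 0.5
```

```text
clock: 27.65
position: [0.4855, -0.3597, 0.0549]
t 27.65 p [ 485.5 -359.7   54.9] yaw 0.58 F [ 0.2  0.4 -0.1] op 0.703
tool d mm [1.2 0.5 2.9] turn deg [0.1  0.16 0.08]
```

```bash
python3 -m crank '[{"dx":0.8,"dy":0,"dz":1,"ax":0,"ay":0,"az":0,"fingers":1},{"dx":0,"dy":0,"dz":0,"ax":0,"ay":0,"az":0,"fingers":1},{"dx":0,"dy":0,"dz":0,"ax":0,"ay":0,"az":0,"fingers":1},{"dx":0,"dy":0,"dz":0,"ax":0,"ay":0,"az":0,"fingers":1},{"dx":0,"dy":0,"dz":0,"ax":0,"ay":0,"az":0,"fingers":1},{"dx":0,"dy":0,"dz":0,"ax":0,"ay":0,"az":0,"fingers":1},{"dx":0,"dy":0,"dz":0,"ax":0,"ay":0,"az":0,"fingers":1},{"dx":0,"dy":0,"dz":0,"ax":0,"ay":0,"az":0,"fingers":1}]'|head -1;python3 s.py 486 -358.5 52 0.5; python3 -m crank '[{"dx":0,"dy":0,"dz":0,"ax":0,"ay":0,"az":0,"fingers":1}]'|tail -1
```

```text
clock: 28.32
t 28.32 p [ 486.2 -359.1   54.6] yaw 0.59 F [-0.1  0.2  0.7] op 0.384
tool d mm [ 0.6 -0.2  2.6] turn deg [0.2  0.19 0.09]
opening: 0.381
```

```bash
python3 -m crank '[{"dx":0,"dy":0,"dz":-10,"ax":0,"ay":0,"az":0,"fingers":1},{"dx":0,"dy":0,"dz":-20,"ax":0,"ay":0,"az":0,"fingers":1},{"dx":0,"dy":0,"dz":-30,"ax":0,"ay":0,"az":0,"fingers":1},{"dx":0,"dy":0,"dz":-30,"ax":0,"ay":0,"az":0,"fingers":1},{"dx":5,"dy":-6,"dz":-22,"ax":0,"ay":0,"az":0,"fingers":1},{"dx":20,"dy":-10,"dz":-8,"ax":0,"ay":0,"az":0,"fingers":1},{"dx":34,"dy":-10,"dz":0,"ax":0,"ay":0,"az":0,"fingers":1},{"dx":38,"dy":-8,"dz":0,"ax":0,"ay":0,"az":0,"fingers":1}]'|head -1; python3 s.py 442 100 180 0
```

```text
clock: 29.07
t 29.07 p [ 445.8 -269.1  180.3] yaw -0.38 F [-0.4  2.3 -1.3] op 0.384
tool d mm [369.   -6.2  -4.1] turn deg [-0.36  0.69 -0.38]
```

```bash
python3 -m crank '[{"dx":38,"dy":-1,"dz":-1,"ax":0,"ay":0,"az":0,"fingers":1},{"dx":38,"dy":-1,"dz":0,"ax":0,"ay":0,"az":0,"fingers":1},{"dx":38,"dy":-1,"dz":0,"ax":0,"ay":0,"az":0,"fingers":1},{"dx":38,"dy":-1,"dz":0,"ax":0,"ay":0,"az":0,"fingers":1},{"dx":38,"dy":0,"dz":0,"ax":0,"ay":0,"az":0,"fingers":1},{"dx":38,"dy":0,"dz":0,"ax":0,"ay":0,"az":0,"fingers":1},{"dx":38,"dy":0,"dz":0,"ax":0,"ay":0,"az":0,"fingers":1},{"dx":38,"dy":0,"dz":0,"ax":0,"ay":0,"az":0,"fingers":1}]'|head -1; python3 s.py 442 150 180 -4.7
```

```text
clock: 29.73
t 29.73 p [439.2  43.1 182.2] yaw -1.15 F [ 0.5  0.3 -1.3] op 0.384
tool d mm [106.9   0.7   2.5] turn deg [ 0.02 -0.15  3.55]
```

```bash
python3 -m crank '[{"dx":34,"dy":0,"dz":0,"ax":0,"ay":0,"az":1,"fingers":1},{"dx":30,"dy":1,"dz":0,"ax":0,"ay":0,"az":1,"fingers":1},{"dx":22,"dy":7,"dz":5,"ax":0,"ay":0,"az":1,"fingers":1},{"dx":10,"dy":10,"dz":8,"ax":0,"ay":0,"az":0,"fingers":1},{"dx":4,"dy":6,"dz":8,"ax":0,"ay":0,"az":0,"fingers":1},{"dx":0,"dy":2,"dz":0,"ax":0,"ay":0,"az":0,"fingers":1},{"dx":0,"dy":0,"dz":0,"ax":0,"ay":0,"az":0,"fingers":1}]'|head -1; python3 s.py 472 153.5 80 -4.7
```

```text
clock: 30.32
t 30.32 p [466.6 154.7 162.8] yaw -3.68 F [ 0.4 -0.8 -1.5] op 0.385
tool d mm [-1.3  5.5 82.8] turn deg [-0.06 -0.37  1.02]
```

```bash
python3 -m crank '[{"dx":0,"dy":5,"dz":12,"ax":0,"ay":-0.3,"az":0.9,"fingers":1},{"dx":1,"dy":0,"dz":15,"ax":0,"ay":0,"az":0,"fingers":1},{"dx":1.5,"dy":0,"dz":15,"ax":0,"ay":0,"az":0,"fingers":1},{"dx":1.5,"dy":0,"dz":15,"ax":0,"ay":0,"az":0,"fingers":1},{"dx":1.5,"dy":0,"dz":12,"ax":0,"ay":0,"az":0,"fingers":1},{"dx":0,"dy":0,"dz":8,"ax":0,"ay":0,"az":0,"fingers":1},{"dx":0,"dy":0,"dz":0,"ax":0,"ay":0,"az":0,"fingers":1}]'|head -1; python3 s.py 472 153.5 45 -4.7
```

```text
clock: 30.9
t 30.9 p [473.  153.8  88.3] yaw -5.23 F [-0.9  0.  -2.6] op 0.385
tool d mm [-0.6 -1.  43.3] turn deg [ 0.07 -0.26 -0.53]
```

```bash
python3 -m crank '[{"dx":0,"dy":-1,"dz":9,"ax":0,"ay":-0.2,"az":-0.5,"fingers":1},{"dx":0,"dy":0,"dz":10,"ax":0,"ay":0,"az":0,"fingers":1},{"dx":0.5,"dy":0,"dz":9,"ax":0,"ay":0,"az":0,"fingers":1},{"dx":0.5,"dy":0,"dz":8,"ax":0,"ay":0,"az":0,"fingers":1},{"dx":0,"dy":0,"dz":0,"ax":0,"ay":0,"az":0,"fingers":1},{"dx":0,"dy":0,"dz":0,"ax":0,"ay":0,"az":0,"fingers":1}]'|head -1; python3 s.py 472 153.5 44.6 -4.7
```

```text
clock: 31.4
t 31.4 p [473.3 154.2  51.3] yaw -4.81 F [-0.3 -0.4 -1.8] op 0.389
tool d mm [-0.8 -1.2  6.7] turn deg [ 0.2  -0.18 -0.11]
```

```bash
python3 -m crank '[{"dx":-0.5,"dy":-1,"dz":4,"ax":0,"ay":0,"az":0,"fingers":1},{"dx":0,"dy":0,"dz":1,"ax":0,"ay":0,"az":0,"fingers":1}]'|sed -n 2,4p; python3 -m crank '[{"dx":0,"dy":0,"dz":1,"ax":0,"ay":0,"az":0,"fingers":1}]'|sed -n 2,4p;  python3 -m crank '[{"dx":0,"dy":0,"dz":0.6,"ax":0,"ay":0,"az":0,"fingers":1}]'|sed -n 2,4p
```

```text
position: [0.4725, 0.1539, 0.0461]
tcp_rot: [2.312, 2.126, 0.008]
contact_force: [-0.1, -0.6, -2.5]
position: [0.4727, 0.154, 0.0452]
tcp_rot: [2.312, 2.126, 0.008]
contact_force: [0.6, 0.2, -2.0]
position: [0.4728, 0.1541, 0.0446]
tcp_rot: [2.312, 2.126, 0.009]
contact_force: [-0.8, 0.4, 0.4]
```

Contact is starting at 44.6 mm. One more small step, then release, rise and back away to clear the view.

```bash
python3 -m crank '[{"dx":0,"dy":0,"dz":0.7,"ax":0,"ay":0,"az":0,"fingers":1}]'|sed -n 2,4p; python3 -m crank '[{"dx":0,"dy":0,"dz":0,"ax":0,"ay":0,"az":0,"fingers":-1},{"dx":0,"dy":0,"dz":0,"ax":0,"ay":0,"az":0,"fingers":-1},{"dx":0,"dy":0,"dz":0,"ax":0,"ay":0,"az":0,"fingers":-1},{"dx":0,"dy":0,"dz":0,"ax":0,"ay":0,"az":0,"fingers":-1},{"dx":0,"dy":0,"dz":-10,"ax":0,"ay":0,"az":0,"fingers":-1},{"dx":0,"dy":0,"dz":-25,"ax":0,"ay":0,"az":0,"fingers":-1},{"dx":0,"dy":0,"dz":-35,"ax":0,"ay":0,"az":0,"fingers":-1},{"dx":0,"dy":-8,"dz":-30,"ax":0,"ay":0,"az":0,"fingers":-1}]'|head -2;python3 -m crank '[{"dx":0,"dy":-12,"dz":-15,"ax":0,"ay":0,"az":0,"fingers":-1},{"dx":-10,"dy":-10,"dz":0,"ax":0,"ay":0,"az":-1,"fingers":-1},{"dx":-30,"dy":0,"dz":0,"ax":0,"ay":0,"az":-1,"fingers":-1},{"dx":-38,"dy":0,"dz":0,"ax":0,"ay":0,"az":-1,"fingers":-1},{"dx":-38,"dy":0,"dz":0,"ax":0,"ay":0,"az":0,"fingers":-1},{"dx":-38,"dy":0,"dz":0,"ax":0,"ay":0,"az":0,"fingers":-1},{"dx":-30,"dy":0,"dz":0,"ax":0,"ay":0,"az":0,"fingers":-1},{"dx":-15,"dy":0,"dz":0,"ax":0,"ay":0,"az":0,"fingers":-1}]'|head -2;  python3 -m crank '[{"dx":0,"dy":0,"dz":0,"ax":0,"ay":0,"az":0,"fingers":-1},{"dx":0,"dy":0,"dz":0,"ax":0,"ay":0,"az":0,"fingers":-1},{"dx":0,"dy":0,"dz":0,"ax":0,"ay":0,"az":0,"fingers":-1},{"dx":0,"dy":0,"dz":0,"ax":0,"ay":0,"az":0,"fingers":-1}]'|head -2; python3 s.py; python3 - <<'E'
from h import *
import cv2
a=bot.get_image('scene')[0][:,:,::-1];b=bot.get_image('top')[0][190:260,120:260,::-1]
cv2.imwrite('pics/p4.png',np.hstack([cv2.resize(a[110:230,200:320],(390,390),interpolation=2),np.vstack([cv2.resize(b,(390,195),interpolation=2),np.zeros((195,390,3),np.uint8)])]))
jars('top',box=(.42,.56,.1,.4),zmin=.065)
E
```

```text
position: [0.4729, 0.1544, 0.0445]
tcp_rot: [2.312, 2.126, 0.009]
contact_force: [-2.4, -0.8, 6.6]
clock: 32.48
position: [0.4624, 0.1522, 0.1448]
clock: 33.15
position: [0.4372, -0.0459, 0.1745]
clock: 33.48
position: [0.4377, -0.0487, 0.1768]
t 33.48 p [437.7 -48.7 176.8] yaw -1.69 F [-0.2  0.7  0.3] op 1.002
top 195 mean [0.4868 0.355  0.0785] rect c [487.5 355.9] size [45.  44.5] ang 16.7 zmax 0.085
top 204 mean [0.4791 0.2852 0.0873] rect c [480.1 287.9] size [41.2 40.8] ang 84.8 zmax 0.095
top 158 mean [0.4768 0.2196 0.0812] rect c [476.8 220.9] size [40.8 39.2] ang 89.4 zmax 0.1
top 118 mean [0.4707 0.1515 0.0939] rect c [471.1 152.7] size [32.  31.7] ang 1.3 zmax 0.103
```

View pics/p4.png

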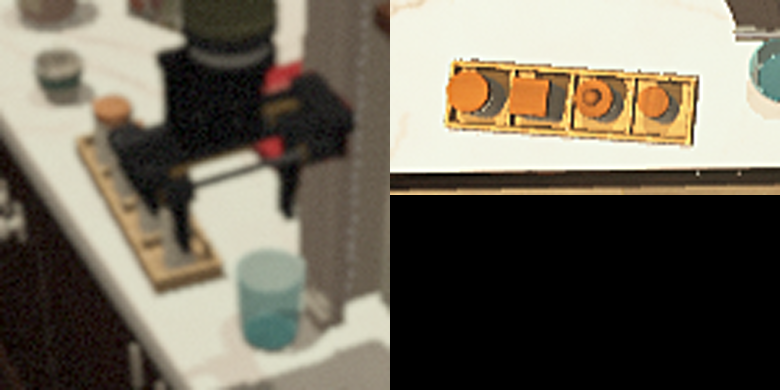

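The top view shows all four jars standing one per compartment: squat (468,92), square (530,97), knob (596,98) and tall (654,100). Each is within about 3 mm of its compartment centre, at the expected height. The gripper is touching nothing, so I'm handing in.

```bash
python3 -c "
from cell import bot
print(bot.hand_in())"
```

```text
the job is handed in; nothing more can be done
None
```

All four jars are now in the light rack, one per compartment, in their original left-to-right order: squat, square, knobbed, tall. The job was handed in at about 33.5 s of the 96 s allowed.

I gripped each jar across the row and lowered it until the wrist force showed it was on the floor of its compartment, then let go. The highest contact reading I saw while setting one down was about 17 N.

- **Position:** the last top-camera measurement put every jar within about 3 mm of its compartment centre.
- **Height:** lid heights matched jars standing upright on the 6 mm floor, allowing for camera noise.
- **Clearance:** at hand-in the gripper was empty, open and at rest over the counter between the racks, touching nothing. The glass was still standing in the last scene view, and I never went near the yellow look-alike.

No final check failed, but two were limited. In the last scene-camera view the gripper hid most of the rack, so the final check rests on the top view. Earlier, one close-up suggested the fingertips were roughly 10 mm off their computed position, but the grip widths and jar placements did not bear that out.

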